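Load the blank and swing the fixture plate home against its stop

TASK

Lay the bare flat metal blank in the swing plate's pocket, flat between the six brass locating pins. Then swing the plate round on its pivot pin (it goes best pushed near its free corner) until the spring catch snaps out behind its tongue, and press it firmly but gently against the adjustable stop: with at least 6 N but never more than 15 N on the stop. Leave the plate latched there with the blank still in its pocket, and do not disturb the blue carton, the black tape roll or the open-ended spanner.

Things in the scene. Friction and masses are not known exactly. Their poses are not given: they have to be found in the camera images.
- jig: Grey steel base plate 310 x 255 x 10 mm fixed to the bench, with an upright 16 mm steel pivot pin. Origin on the pin's axis at bench height. +x is the home direction, from the pin to the stop bracket; the base plate spans x -55 to 255, y -190 to 65 mm. A washer and nut on the pin (30 mm across, to 39 mm above the bench) keep the swing plate on.
- swing_plate: Loose green metal plate 235 x 90 x 18 mm, about 0.5 kg, flat on the base plate (top 28 mm above the bench), turning on the pin with 0.8 mm play. Origin on its hole's axis, underside; +x to its free end at x = 200 mm, sides at y = +-45 mm. Starts 0.45 to 0.8 rad clockwise (from above) of home; turn it counter-clockwise. Home: its heading is the jig's within 0.11 rad.
- pocket (a point): Middle of the pocket, on the plate's top face, 116 mm from the pivot axis; x along the plate. Six brass pins, 8 mm in diameter and 9 mm high, bound a space 126 mm long (x) by 36 mm wide (y): one at each end on the centre line, two on each side 48 mm either way from the middle (between them the sides are free for fingers).
- push_corner (a point): A good place to push: on the plate's trailing side (y = -45 mm), 160 mm out from the pivot axis towards the free corner, at half the plate's thickness. Push square to this side, on an arc about the pin.
- tongue (a point): Point in the steel tongue (20 mm wide, from x = 200 to 222 mm of the plate), on the plate's centre line, 214 mm from the pivot axis, at half thickness.
- stop_bracket: Fixed dark rail at the home end, origin on the home line 236 mm from the pin, on the base plate's top; axes as the jig's. Its blue carriage (to 37 mm above the bench) holds a steel stop screw ahead (+y) of the tongue and a catch behind it. It is clamped rigidly somewhere within +-20 mm along y, not measured: at the stop the tongue point's y here is 1 +- 20 mm. Find it by feel.
- catch (a joint): Brass spring catch, metres pushed back: 0 = fully out. The tongue rides up its ramp and pushes it back 3 to 6 mm; the reading falls to 0 when it snaps out behind the tongue, about 3 mm before the stop. Getting past takes roughly 4 to 9 N of push at the push corner; after that the stop is hard. The sliding faces are oiled.
- flat_offcut: The blank: bare flat bar of metal, 30 x 120 x 8 mm (x, y, z), 0.22 kg, lying on the bench left of the jig; origin at the centre of its underside, long axis y. Either way round is right.
- box_blue: Bystander: blue carton 67 x 119 x 71 mm, origin at the centre of its underside.
- tape_roll: Bystander: black tape roll 92 mm across, 19 mm high, origin at the centre of its underside.
- spanner_open_b: Bystander: open-ended spanner 36 x 171 x 6 mm lying right of the jig, origin at the centre of its underside.
There are look-alikes about, which are no part of the job. Leave any brown or green look-alike of the flat_offcut alone.

How it is judged:
On the way, in this order (a step that is already met when the one before it is completed fails the run):
1. the blank lies flat in the pocket, let go (x of flat_offcut in the frame of pocket between -0.006 and 0.006 m and y of flat_offcut in the frame of pocket between -0.006 and 0.006 m and z of flat_offcut in the frame of pocket between -0.004 and 0.004 m and angle between the y axis of flat_offcut and the x axis of swing_plate, either way round below 0.12 rad and contact force between the fingers and flat_offcut below 0.1 N), for 0.2 s.
2. with the catch out behind the tongue and the blank in the pocket, the plate is pressed against the stop with at least 6 N for 0.2 s (x of flat_offcut in the frame of pocket between -0.006 and 0.006 m and y of flat_offcut in the frame of pocket between -0.006 and 0.006 m and z of flat_offcut in the frame of pocket between -0.004 and 0.004 m and angle between the y axis of flat_offcut and the x axis of swing_plate, either way round below 0.12 rad and y of tongue in the frame of stop_bracket between -0.026 and 0.026 m and value of joint catch below 0.002 m and contact force between swing_plate and stop_bracket above 6 N), for 0.2 s.
At the end, for the whole second after the job is handed in: The catch is out (under 2 mm pushed back) with the tongue between it and the stop (tongue point within 26 mm of the bracket's centre line), the blank lies flat in the pocket (within 6 mm and 0.12 rad), everything at rest and released (x of flat_offcut in the frame of pocket between -0.006 and 0.006 m and y of flat_offcut in the frame of pocket between -0.006 and 0.006 m and z of flat_offcut in the frame of pocket between -0.004 and 0.004 m and angle between the y axis of flat_offcut and the x axis of swing_plate, either way round below 0.12 rad and y of tongue in the frame of stop_bracket between -0.026 and 0.026 m and value of joint catch below 0.002 m and linear speed of each of swing_plate, flat_offcut below 0.01 m/s); the robot touches nothing.
It fails at once if more than 15 N on the stop bracket (contact force between swing_plate and stop_bracket above 15 N).
It fails at once if the blue carton is moved more than 25 mm (distance of box_blue from where it was at the start of the episode above 0.025 m).
It fails at once if the tape roll is moved more than 25 mm (distance of tape_roll from where it was at the start of the episode above 0.025 m).
It fails at once if the spanner is moved more than 25 mm (distance of spanner_open_b from where it was at the start of the episode above 0.025 m).
It also fails if it takes over 72 s, if anything falls off the work surface, if the arm or the gripper's body presses on something with over 40 N, if the wrist force passes 120 N, or if a joint passes its speed limit or range.

ROBOT

A 7-joint arm with a two-finger parallel gripper is mounted at the origin on a cart in front of the work surface, level with it; the furniture and walls round the work are solid. World frame = base frame: x ahead of the robot, y to its left, z up, the work surface at z = 0. Lengths are in m, angles in rad, forces in N, time in s.
With the tool pointing down it reaches from about 0.4 to 0.85 m from the base axis. Payload 6.9 kg.
Tool frame: the origin (TCP) lies midway between the tips of the shut fingers; the grasp point (between the pads) lies 19 mm behind it; z points along the fingers, y is the line along which they close (so a half turn about z gives the same grasp; the last joint's range is limited). The gripper opens to 85 mm and grips with 20 to 120 N. Pads are 22 mm wide; open, the fingers measure 114 mm over their backs; the gripper's body (76 mm by 85 mm) begins 54 mm behind the grasp point. The pads swing forward as they close: fully open they stand 13 mm farther back than shut.
Start: joints at [-1.048, 0.507, -0.238, 1.5, 0.126, 1.149, -0.155], TCP at [0.253, 0.571, 0.231] pointing down, gripper open.
Joint ranges: [-3.08, 3.08], [-0.24, 2.05], [-1.43, 1.35], [0, 2.5], [-1.52, 4.66], [0.17, 1.96], [-2.89, 2.89]. Speed limits (rad/s): [2.39, 2.39, 3.14, 3.14, 3.14, 3.14, 3.14].

INTERFACE

Orientations are given as a unit quaternion [x, y, z, w].
In Python, from cell import ctrl gives the robot as it stands.
- The arm moves only by the tool jog_arm, never from a script. Its argument "rows" is a list of rows, each an object with "travel": the shift along the tool's x, y, z in m, a list of three; "twist": the turn, a rotation vector about the tool's x, y, z in degrees, a list of three; "grip": the opening, from 0 (shut) to 1 (fully open). A call has 1 to 8 rows; each row shifts and turns the commanded pose from where the row before left it, along the tool's axes as they then stand; what a row does not reach is not made up. A row lasts 1/8 s, in which the tool goes at most 62.5 mm and 10.7 degrees, less where a joint would pass 70% of its speed; a pose out of reach is approached as far as the arm can. A call with a gripper value outside its range is refused whole. The fingers move at their own pace and stop on an object; "grip_force" is the grip in N (left out, the last holds). Time passes only in rows, so rows that do not move let the fingers close. It gives the time, the measured TCP pose, the force, the opening and the grip force at its end, in the units of the state.
- ctrl.sense(): the state, without advancing time (a new reading comes with each control period).
- ctrl.read_camera(name): name is "scene" or "top" or "wrist"; returns a dict with "img" (420x560x3 uint8, blue, green, red), "fx", "fy", "cx", "cy" (pixels), "R" (3x3) and "t" (3): a world point X has camera coordinates R X + t; the wrist camera has in their place "tool_from_camera" (4x4, takes a point from camera to tool coordinates, whose origin is the TCP and whose axes are the flange's). Camera axes: x right, y down, z forward; pixel columns grow to the right and rows downward; lengths in m; the calibration is good to about 2 mm. A picture is of the moment at which its call begins: read the wrist's pose just before it. There is no depth.
- ctrl.job_done(): hands the job in; it is judged then, once.
Trained networks look in the newest picture that a camera, given by its name, has taken for a name from the list of things; names that differ only in an ending like _2 or _b are one class to them, and where a whole thing is asked for, a point or a joint stands for the part that bears it (a point fixed in the world has none). Each returns a list of dicts, best first, with "p" (0 to 1); they miss things now and then, are a little off and sometimes report something else, mostly with a low value. They report only what shows in the picture. A call takes as long as a camera call. They do not tell look-alikes from the thing itself.
- ctrl.look_for(camera, name): "box" ([left, top, right, bottom] in pixels, round what is visible of it).
The state is a dict: "time": time; "joints": joint angles; "dq": joint speeds; "tau": joint torques, N m; "ee_pos": TCP position; "ee_rot": TCP orientation; "wrist_force": force on the tool from outside, world axes, zero at the start; "wrist_torque": the same for the moment, N m; "width": finger opening in m; "gripper_force": force on a finger pad.
Only numpy, scipy, OpenCV 4.12 (cv2) and the standard library are available. Lean on these libraries where they do the work, as an engineer would, in place of code of your own. Each camera call takes 0.05 s, during which the arm holds its last target. There are 200 camera calls.

## Working session

There is one attempt and no reset: what is moved stays moved. The work goes in short steps, Python scripts to look and compute and a tool call to move; the robot and the scene stay as the last step left them, time stands still between calls to the robot, and variables do not carry over. Pictures are saved under pics/ and viewed, at most 10 in all, crops included, and the job is handed in when it is done.

Besides the shell and the picture viewer there is one more tool, called after ">>>" as a command line: name --argument value ..., lists and objects as JSON in quotes. jog_arm: Moves the arm, as the interface text tells. Its arguments: {"type":"object","properties":{"rows":{"type":"array","items":{"type":"object","properties":{"travel":{"type":"array","items":{"type":"number"}},"twist":{"type":"array","items":{"type":"number"}},"grip":{"type":"number"}}}},"grip_force":{"type":"number"}},"required":["rows"]}

```bash
mkdir -p pics; ls; python3 - <<'E'
from cell import ctrl
import cv2,json
s=ctrl.sense(); print({k:s[k] for k in('time','ee_pos','ee_rot','wrist_force','width')})
for c in('scene','top'):
    d=ctrl.read_camera(c); cv2.imwrite(f'pics/{c}1.png',d['img'])
    print(c,d['fx'],d['fy'],d['cx'],d['cy'],d['R'],d['t'])
    for n in('jig','swing_plate','pocket','stop_bracket','flat_offcut','box_blue','tape_roll','spanner_open_b'):
        print(n,[( [int(v) for v in o['box']],round(o['p'],2)) for o in ctrl.look_for(c,n)[:4]])
E
```

```text
pics
{'time': 0.0, 'ee_pos': array([0.25289756, 0.57096541, 0.2304107 ]), 'ee_rot': array([ 2.06883788e-01,  9.78365089e-01, -9.08276133e-04, -1.60999853e-04]), 'wrist_force': array([-0.14620603, -0.67234601,  0.34211948]), 'width': 0.08475318395305602}
scene 460.9908282427804 460.9908282427804 279.26379972926077 204.49436475854696 [[ 0.61662912 -0.78708865  0.01612392]
 [-0.41738054 -0.34421723 -0.84101605]
 [ 0.66750432  0.51186517 -0.54076985]] [-0.2843891   0.27931343  1.11654913]
jig [([228, 194, 352, 264], 0.85)]
swing_plate [([266, 188, 315, 236], 0.77)]
pocket [([266, 189, 314, 242], 0.82)]
stop_bracket [([320, 217, 352, 246], 0.78)]
flat_offcut [([175, 207, 200, 218], 0.71), ([172, 172, 182, 190], 0.63), ([197, 182, 227, 196], 0.44)]
box_blue [([386, 220, 430, 255], 0.89)]
tape_roll [([232, 160, 254, 174], 0.78)]
spanner_open_b [([362, 258, 392, 285], 0.73)]
top 493.532680947446 493.532680947446 272.7956625453326 201.41927710023546 [[ 2.82629351e-02 -9.99600045e-01 -9.78221405e-04]
 [-9.92939384e-01 -2.79617953e-02 -1.15280174e-01]
 [ 1.15206714e-01  4.22947063e-03 -9.93332535e-01]] [0.05584469 0.52045873 1.29199901]
jig [([238, 149, 360, 257], 0.58)]
swing_plate [([245, 155, 330, 231], 0.9), ([153, 120, 186, 156], 0.38)]
pocket [([243, 153, 330, 233], 0.97)]
stop_bracket [([339, 166, 358, 213], 0.9)]
flat_offcut [([107, 202, 144, 236], 0.98), ([158, 255, 202, 278], 0.91), ([165, 183, 182, 224], 0.62)]
box_blue [([396, 140, 453, 181], 0.67)]
tape_roll [([152, 121, 187, 157], 0.9)]
spanner_open_b [([407, 198, 421, 256], 0.72)]
```

```bash
python3 - <<'E'
import cv2
i=cv2.imread('pics/top1.png')
cv2.imwrite('pics/topc.png',cv2.resize(i[110:300,90:440],(800,434),interpolation=cv2.INTER_CUBIC))
E
```

```text
(no output)
```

View pics/topc.png

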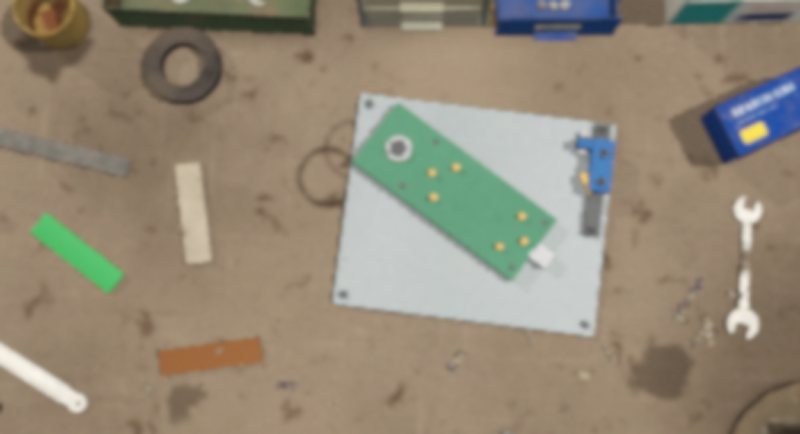

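```bash
cat > h.py <<'E'
from cell import ctrl
import cv2,numpy as np
from scipy.spatial.transform import Rotation as Ro
def ray(d,uv,z,R=None,t=None):
    "world points at height z of pixels uv"
    R=np.array(d['R']) if R is None else R; t=np.array(d['t']) if t is None else t
    uv=np.atleast_2d(uv).astype(float)
    r=np.c_[(uv[:,0]-d['cx'])/d['fx'],(uv[:,1]-d['cy'])/d['fy'],np.ones(len(uv))]@R
    c=-R.T@t; return c+r*((z-c[2])/r[:,2])[:,None]
def rigid(A,B):
    "2D fit B=R(a)A+t"
    A=np.array(A);B=np.array(B)[:,:2];a0=A.mean(0);b0=B.mean(0);X=A-a0;Y=B-b0
    a=np.arctan2((X[:,0]*Y[:,1]-X[:,1]*Y[:,0]).sum(),(X*Y).sum());c,s=np.cos(a),np.sin(a)
    Rm=np.array([[c,-s],[s,c]]);t=b0-Rm@a0
    return a,t,np.linalg.norm(A@Rm.T+t-B,axis=1)
def wristRt(d,s):
    T=np.eye(4);T[:3,:3]=Ro.from_quat(s['ee_rot']).as_matrix();T[:3,3]=s['ee_pos']
    W=np.linalg.inv(T@np.array(d['tool_from_camera']));return W[:3,:3],W[:3,3]
E
python3 - <<'E'
from h import *
np.set_printoptions(precision=4,suppress=True)
d=ctrl.read_camera('top')
P=lambda l:np.array(l)/[800/350,434/190]+[90,110]-0.28
J=ray(d,P([(362,95),(616,125),(595,335),(333,303)]),.01)
print('jig',rigid([(-.055,.065),(.255,.065),(.255,-.19),(-.055,-.19)],J))
print('pin',ray(d,P([(398,148)]),.039))
B=ray(d,P([(432,173),(456,167),(434,197),(522,216),(524,241),(500,246)]),.036)
print('plate',rigid([(.049,0),(.068,.022),(.068,-.022),(.164,.022),(.183,0),(.164,-.022)],B))
b=ray(d,P([(176,165),(199,163),(211,262),(187,265)]),.008)
print('blank',rigid([(-.015,.06),(.015,.06),(.015,-.06),(-.015,-.06)],b),b)
c=ray(d,P([(575,143),(612,190),(590,235),(602,128),(585,178)]),.037);print('bracket',c)
i=d['img'];print(i[203,174])
cv2.imwrite('pics/crop2.png',cv2.resize(i[170:290,95:215],(600,600),interpolation=cv2.INTER_CUBIC))
print(ray(d,[[396,140],[453,181],[187,157]],.0))
E
```

```text
jig (np.float64(-1.6645276006215453), array([0.5899, 0.0953]), array([0.0024, 0.0015, 0.0015, 0.0013]))
pin [[0.5895 0.0965 0.039 ]]
plate (np.float64(-2.185050567916003), array([0.5902, 0.096 ]), array([0.0005, 0.0004, 0.0004, 0.0003, 0.0003, 0.0002]))
blank (np.float64(-1.4072337630456146), array([0.5088, 0.3387]), array([0.0014, 0.0014, 0.0007, 0.0008])) [[0.5667 0.3623 0.008 ]
 [0.5699 0.3349 0.008 ]
 [0.4516 0.3147 0.008 ]
 [0.4472 0.3429 0.008 ]]
bracket [[ 0.6016 -0.111   0.037 ]
 [ 0.5471 -0.1549  0.037 ]
 [ 0.4936 -0.1297  0.037 ]
 [ 0.6204 -0.1425  0.037 ]
 [ 0.5604 -0.1232  0.037 ]]
[165 190 204]
[[ 0.7036 -0.2669  0.    ]
 [ 0.5927 -0.4236  0.    ]
 [ 0.6393  0.3117  0.    ]]
```

View pics/crop2.png

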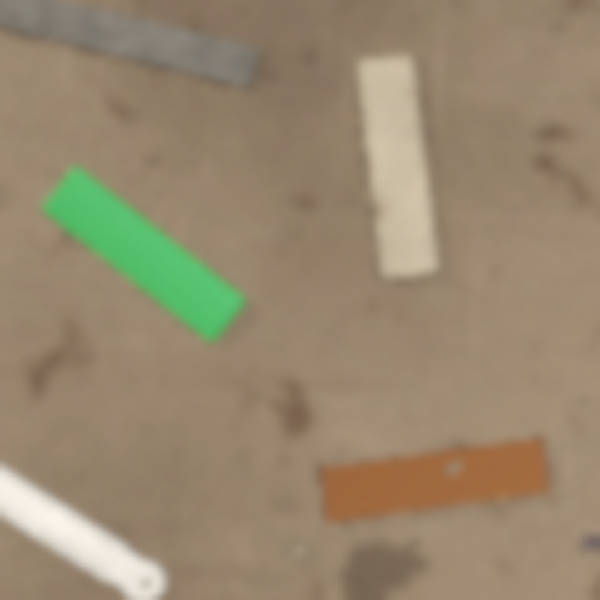

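The bare blank has two look-alikes. The green bar at crop (145,255) and the brown bar at (435,480) are excluded by the task. The pale bare bar at crop (398,166), top pixel (174.6,203), matches the description: bare, 30 x 120 mm, left of the jig. That one is the blank.

```bash
cat >> h.py <<'E'
def plan(p,head,n=8,s=None):
    "rows to TCP p with tool y at heading head (rad), tool down"
    s=s or ctrl.sense();R0=Ro.from_quat(s['ee_rot']);p0=np.array(s['ee_pos'])
    y=np.array([np.cos(head),np.sin(head),0]);z=np.array([0,0,-1.])
    R1=Ro.from_matrix(np.c_[np.cross(y,z),y,z]);tw=(R0.inv()*R1).as_rotvec()
    print('total tool travel now',np.round(R0.inv().apply(np.array(p)-p0),4),'twist',np.round(np.degrees(tw),2))
    for k in range(n):
        R=R0*Ro.from_rotvec(tw*k/n)
        print(np.round(R.inv().apply((np.array(p)-p0)/n),4).tolist(),np.round(np.degrees(tw)/n,2).tolist())
E
python3 - <<'E'
from h import *
plan([.509,.339,.2],1.735)
d=ctrl.read_camera('wrist');print(np.round(d['tool_from_camera'],4),d['fx'],d['cx'],d['cy'])
E
```

```text
total tool travel now [-0.3282 -0.109   0.0313] twist [ -0.     0.   -33.29]
[-0.041, -0.0136, 0.0039] [-0.0, 0.0, -4.16]
[-0.0399, -0.0166, 0.0039] [-0.0, 0.0, -4.16]
[-0.0386, -0.0194, 0.0039] [-0.0, 0.0, -4.16]
[-0.0371, -0.0222, 0.0039] [-0.0, 0.0, -4.16]
[-0.0354, -0.0248, 0.0039] [-0.0, 0.0, -4.16]
[-0.0335, -0.0273, 0.0039] [-0.0, 0.0, -4.16]
[-0.0314, -0.0297, 0.0039] [-0.0, 0.0, -4.16]
[-0.0292, -0.0319, 0.0039] [-0.0, 0.0, -4.16]
[[-4.000e-04 -9.595e-01 -2.817e-01  7.160e-02]
 [ 1.000e+00 -6.000e-04  6.000e-04  1.100e-03]
 [-7.000e-04 -2.817e-01  9.595e-01 -1.429e-01]
 [ 0.000e+00  0.000e+00  0.000e+00  1.000e+00]] 303.3945804366395 278.26528895459137 210.09334659453881
```

>>> jog_arm --rows '[{"travel": [-0.041, -0.0136, 0.004], "twist": [0, 0, -4.16], "grip": 1}, {"travel": [-0.04, -0.0166, 0.004], "twist": [0, 0, -4.16], "grip": 1}, {"travel": [-0.0386, -0.0194, 0.004], "twist": [0, 0, -4.16], "grip": 1}, {"travel": [-0.037, -0.022, 0.004], "twist": [0, 0, -4.16], "grip": 1}, {"travel": [-0.0354, -0.025, 0.004], "twist": [0, 0, -4.16], "grip": 1}, {"travel": [-0.0335, -0.0273, 0.004], "twist": [0, 0, -4.16], "grip": 1}, {"travel": [-0.0314, -0.03, 0.004], "twist": [0, 0, -4.16], "grip": 1}, {"travel": [-0.029, -0.032, 0.004], "twist": [0, 0, -4.16], "grip": 1}]'

```text
time: 2.0
ee_pos: [0.5097, 0.3374, 0.1993]
ee_rot: [-0.083, 0.997, 0.0, 0.0]
wrist_force: [0.3, 0.0, 0.3]
width: 0.0852
gripper_force: 0.0
```

>>> jog_arm --rows '[{"travel": [0, 0, 0], "twist": [0, 0, 0], "grip": 1}]'

```text
time: 2.12
ee_pos: [0.512, 0.3342, 0.1985]
ee_rot: [-0.079, 0.997, -0.001, 0.0]
wrist_force: [-0.4, -0.4, -0.2]
width: 0.0855
gripper_force: 0.0
```

```bash
python3 - <<'E'
from h import *
s=ctrl.sense();d=ctrl.read_camera('wrist');cv2.imwrite('pics/w1.png',d['img'])
print(s['time'],s['ee_pos'],s['ee_rot'],s['wrist_force'],s['joints'])
R,t=wristRt(d,s)
# predicted blank position in picture
p=(R@np.array([.509,.339,.008])+t);print(p[:2]/p[2]*d['fx']+[d['cx'],d['cy']])
hsv=cv2.cvtColor(d['img'],cv2.COLOR_BGR2HSV)
m=((hsv[...,2]>150)&(hsv[...,1]<90)).astype(np.uint8)
n,l,st,c=cv2.connectedComponentsWithStats(m)
for k in range(1,n):
    if st[k,4]>400: 
        r=cv2.minAreaRect(np.argwhere(l==k)[:,::-1].astype(np.float32));print(st[k],r); b=ray(d,cv2.boxPoints(r),.008,R,t);print(b)
E
```

```text
2.125 [0.51199192 0.33416841 0.19850379] [-7.87310199e-02  9.96895037e-01 -1.28656266e-03  2.36169530e-04] [-0.40701331 -0.42961196 -0.20989041] [-0.40516425  0.52200008 -0.34598585  1.58558782  0.19674413  1.06939701
  0.92468346]
[282.39449634 184.94753252]
[ 462    0   98  118 2867] ((521.7371826171875, 49.444847106933594), (151.96551513671875, 31.372846603393555), 51.13725662231445)
[[0.30575512 0.4787971  0.008     ]
 [0.28686491 0.49616502 0.008     ]
 [0.37121438 0.62942628 0.008     ]
 [0.39357099 0.61259295 0.008     ]]
[    0    26   130   185 15330] ((56.89284896850586, 118.09830474853516), (133.25909423828125, 170.8576202392578), 6.282492160797119)
[[0.57473108 0.00447185 0.008     ]
 [0.39665367 0.04233514 0.008     ]
 [0.38932437 0.17005285 0.008     ]
 [0.56856085 0.15277006 0.008     ]]
[ 269  133   28  105 2742] ((282.5, 185.0), (104.0, 27.0), 90.0)
[[0.45563408 0.31586818 0.008     ]
 [0.45112726 0.34428434 0.008     ]
 [0.56796904 0.36478887 0.008     ]
 [0.5729638  0.33343248 0.008     ]]
[   0  229  112   86 4258] ((55.5, 271.5), (85.0, 111.0), 90.0)
[[0.61253061 0.02140953 0.008     ]
 [0.59210488 0.14968616 0.008     ]
 [0.7086143  0.14999438 0.008     ]
 [0.73101044 0.00993115 0.008     ]]
```

View pics/w1.png

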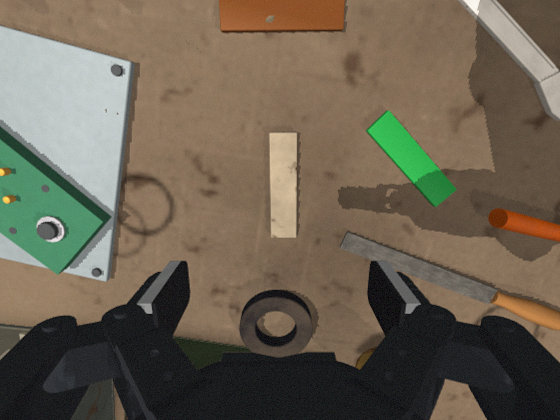

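The pale bare blank lies alone at wrist pixels (283,185), in line with the fingers. Descending over it.

```bash
python3 - <<'E'
from h import *
print(ctrl.sense()['ee_pos'])
plan([.5105,.339,.02],1.735,6)
E
```

```text
[0.50995573 0.3366729  0.19886959]
total tool travel now [-0.001   0.0023  0.1789] twist [-0.04 -0.02 -0.25]
[-0.0002, 0.0004, 0.0298] [-0.01, -0.0, -0.04]
[-0.0002, 0.0004, 0.0298] [-0.01, -0.0, -0.04]
[-0.0002, 0.0004, 0.0298] [-0.01, -0.0, -0.04]
[-0.0002, 0.0004, 0.0298] [-0.01, -0.0, -0.04]
[-0.0002, 0.0004, 0.0298] [-0.01, -0.0, -0.04]
[-0.0002, 0.0004, 0.0298] [-0.01, -0.0, -0.04]
```

>>> jog_arm --rows '[{"travel": [0, 0.001, 0.03], "grip": 1}, {"travel": [0, 0.001, 0.03], "grip": 1}, {"travel": [0, 0.001, 0.03], "grip": 1}, {"travel": [0, 0, 0.03], "grip": 1}, {"travel": [0, 0, 0.03], "grip": 1}, {"travel": [0, 0, 0.028], "grip": 1}, {"travel": [0, 0, 0], "grip": 1}, {"travel": [0, 0, 0], "grip": 1}]'

```text
validation failed for argument at $.ro...
```

```bash
python3 - <<'E'
from h import *
s=ctrl.sense();d=ctrl.read_camera('wrist');s2=ctrl.sense();print(s['ee_pos'],s2['ee_pos'],s['wrist_force'])
cv2.imwrite('pics/w2.png',d['img'])
R,t=wristRt(d,s2)
hsv=cv2.cvtColor(d['img'],cv2.COLOR_BGR2HSV)
m=((hsv[...,2]>150)&(hsv[...,1]<90)).astype(np.uint8)
n,l,st,c=cv2.connectedComponentsWithStats(m)
for k in range(1,n):
    if st[k,4]>3000:
        r=cv2.minAreaRect(np.argwhere(l==k)[:,::-1].astype(np.float32));print(st[k],r); b=ray(d,cv2.boxPoints(r),.008,R,t);print(b,b.mean(0))
E
```

```text
[0.50995573 0.3366729  0.19886959] [0.50867651 0.3384039  0.19918376] [-0.33214465 -0.18923499  0.41206563]
[ 456    0  104  123 3144] ((518.8803100585938, 51.37693786621094), (159.0028076171875, 35.13106155395508), 50.99252700805664)
[[0.30240013 0.47708346 0.008     ]
 [0.28098879 0.49655737 0.008     ]
 [0.36876957 0.63751307 0.008     ]
 [0.39428118 0.61865252 0.008     ]] [0.33660992 0.55745161 0.008     ]
[    0    28   128   185 15032] ((55.39492416381836, 120.10067749023438), (130.68809509277344, 170.6609344482422), 6.418786525726318)
[[0.5749574  0.00924567 0.008     ]
 [0.39640742 0.04642395 0.008     ]
 [0.38884454 0.17161252 0.008     ]
 [0.5687759  0.15444592 0.008     ]] [0.48224631 0.09543201 0.008     ]
[   0  228  110   88 4149] ((54.5, 271.5), (87.0, 109.0), 90.0)
[[0.6090465  0.02714015 0.008     ]
 [0.58859589 0.1525408  0.008     ]
 [0.70778813 0.15329592 0.008     ]
 [0.73009224 0.01616276 0.008     ]] [0.65888069 0.08728491 0.008     ]
```

View pics/w2.png

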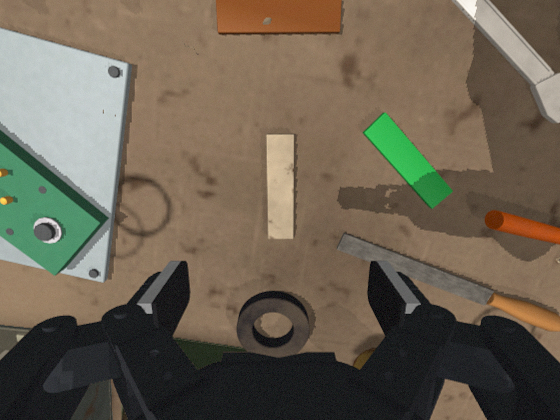

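The picture shows the same as before: the gripper has not moved and the blank is at (280,187). The jog was refused because "twist" is required.

>>> jog_arm --rows '[{"travel": [-0.001, 0.001, 0.03], "twist": [0, 0, 0], "grip": 1}, {"travel": [0, 0, 0.03], "twist": [0, 0, 0], "grip": 1}, {"travel": [0, 0, 0.03], "twist": [0, 0, 0], "grip": 1}, {"travel": [0, 0, 0.03], "twist": [0, 0, 0], "grip": 1}, {"travel": [0, 0, 0.03], "twist": [0, 0, 0], "grip": 1}, {"travel": [0, 0, 0.03], "twist": [0, 0, 0], "grip": 1}, {"travel": [0, 0, 0], "twist": [0, 0, 0], "grip": 1}, {"travel": [0, 0, 0], "twist": [0, 0, 0], "grip": 1}]'

```text
time: 3.22
ee_pos: [0.5093, 0.341, 0.0204]
ee_rot: [-0.083, 0.997, 0.001, 0.0]
wrist_force: [-0.1, 0.4, 0.2]
width: 0.0852
gripper_force: 0.0
```

```bash
python3 - <<'E'
from h import *
s=ctrl.sense();d=ctrl.read_camera('wrist');s2=ctrl.sense();print(s['ee_pos'],s2['ee_pos'],s['wrist_force'])
cv2.imwrite('pics/w3.png',d['img'])
R,t=wristRt(d,s)
hsv=cv2.cvtColor(d['img'],cv2.COLOR_BGR2HSV)
m=((hsv[...,2]>150)&(hsv[...,1]<90)).astype(np.uint8)
n,l,st,c=cv2.connectedComponentsWithStats(m)
for k in range(1,n):
    if st[k,4]>3000:
        r=cv2.minAreaRect(np.argwhere(l==k)[:,::-1].astype(np.float32));print(st[k],r); b=ray(d,cv2.boxPoints(r),.008,R,t);print(b,b.mean(0))
E
```

```text
[0.50931025 0.34099723 0.02043466] [0.50972991 0.34093463 0.02079663] [-0.09861504  0.35559404  0.18783428]
[ 244  149   58   95 5023] ((272.5, 196.0), (94.0, 57.0), 90.0)
[[0.45539005 0.31555128 0.008     ]
 [0.45068345 0.34386395 0.008     ]
 [0.50080548 0.35330028 0.008     ]
 [0.50593884 0.32231109 0.008     ]] [0.47820446 0.33375665 0.008     ]
[ 248  282   51   65 3049] ((273.0, 314.0), (64.0, 50.0), 90.0)
[[0.52945297 0.32776832 0.008     ]
 [0.52477401 0.35606172 0.008     ]
 [0.56815282 0.36410293 0.008     ]
 [0.57315237 0.333778   0.008     ]] [0.54888304 0.34542774 0.008     ]
```

View pics/w3.png

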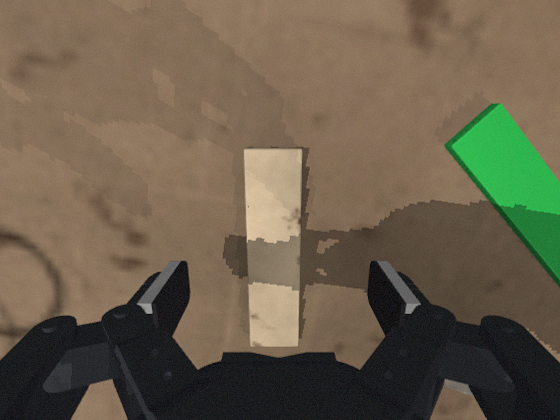

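The blank lies between the open fingers, pixels (244–302, 149–346), centre about (0.512,0.339). Lowering and gripping.

>>> jog_arm --rows '[{"travel": [-0.002, -0.001, 0.009], "twist": [0, 0, 0], "grip": 1}, {"travel": [0, 0, 0.009], "twist": [0, 0, 0], "grip": 1}, {"travel": [0, 0, 0], "twist": [0, 0, 0], "grip": 1}, {"travel": [0, 0, 0], "twist": [0, 0, 0], "grip": 0.2}, {"travel": [0, 0, 0], "twist": [0, 0, 0], "grip": 0.2}, {"travel": [0, 0, 0], "twist": [0, 0, 0], "grip": 0.2}, {"travel": [0, 0, 0], "twist": [0, 0, 0], "grip": 0.2}, {"travel": [0, 0, 0], "twist": [0, 0, 0], "grip": 0.2}]' --grip_force 40

```text
time: 4.28
ee_pos: [0.5118, 0.3391, 0.0017]
ee_rot: [-0.082, 0.997, 0.0, 0.0]
wrist_force: [0.1, -0.4, 4.1]
width: 0.0286
gripper_force: 39.9
```

>>> jog_arm --rows '[{"travel": [0, 0, 0], "twist": [0, 0, 0], "grip": 0.2}, {"travel": [0, 0, 0], "twist": [0, 0, 0], "grip": 0.2}]'

```text
time: 4.53
ee_pos: [0.5118, 0.339, 0.0017]
ee_rot: [-0.082, 0.997, 0.0, 0.0]
wrist_force: [-0.3, -0.4, 5.5]
width: 0.0285
gripper_force: 40.0
```

>>> jog_arm --rows '[{"travel": [0, 0, -0.035], "twist": [0, 0, 0], "grip": 0.2}, {"travel": [0, 0, -0.035], "twist": [0, 0, 0], "grip": 0.2}, {"travel": [0, 0, -0.03], "twist": [0, 0, 0], "grip": 0.2}, {"travel": [0, 0, 0], "twist": [0, 0, 0], "grip": 0.2}]'

```text
time: 5.03
ee_pos: [0.5126, 0.3397, 0.103]
ee_rot: [-0.082, 0.997, 0.001, 0.002]
wrist_force: [-0.2, 0.8, -1.8]
width: 0.0287
gripper_force: 40.4
```

```bash
python3 - <<'E'
from h import *
s=ctrl.sense();print(s['ee_pos'],s['width'],s['gripper_force'],s['wrist_force'],s['joints'])
plan([.5233,.0012,.1],2.528)
E
```

```text
[0.51258008 0.3396682  0.10297447] 0.028668915785355423 40.40792763233185 [-0.21468738  0.82217739 -1.79078319] [-0.4260405   0.62186503 -0.32395765  1.69592727  0.24744066  0.86048538
  0.87958919]
total tool travel now [ 0.0446 -0.3357  0.0023] twist [ 1.000e-02  2.100e-01 -4.546e+01]
[0.0056, -0.042, 0.0003] [0.0, 0.03, -5.68]
[0.0097, -0.0412, 0.0003] [0.0, 0.03, -5.68]
[0.0137, -0.04, 0.0003] [0.0, 0.03, -5.68]
[0.0176, -0.0385, 0.0003] [0.0, 0.03, -5.68]
[0.0214, -0.0365, 0.0003] [0.0, 0.03, -5.68]
[0.0249, -0.0343, 0.0003] [0.0, 0.03, -5.68]
[0.0281, -0.0316, 0.0003] [0.0, 0.03, -5.68]
[0.0311, -0.0287, 0.0004] [0.0, 0.03, -5.68]
```

>>> jog_arm --rows '[{"travel": [0.0056, -0.042, 0], "twist": [0, 0, -5.68], "grip": 0.2}, {"travel": [0.0097, -0.0412, 0], "twist": [0, 0, -5.68], "grip": 0.2}, {"travel": [0.0137, -0.04, 0], "twist": [0, 0, -5.68], "grip": 0.2}, {"travel": [0.0176, -0.0385, 0], "twist": [0, 0, -5.68], "grip": 0.2}, {"travel": [0.0214, -0.0365, 0], "twist": [0, 0, -5.68], "grip": 0.2}, {"travel": [0.025, -0.0343, 0], "twist": [0, 0, -5.68], "grip": 0.2}, {"travel": [0.028, -0.0316, 0], "twist": [0, 0, -5.68], "grip": 0.2}, {"travel": [0.031, -0.0287, 0], "twist": [0, 0, -5.68], "grip": 0.2}]'

```text
time: 6.02
ee_pos: [0.5214, -0.0009, 0.0996]
ee_rot: [-0.462, 0.887, 0.001, -0.001]
wrist_force: [0.9, -0.4, -2.1]
width: 0.0284
gripper_force: 40.4
```

>>> jog_arm --rows '[{"travel": [0, 0, 0.017], "twist": [0, 0, 0], "grip": 0.2}, {"travel": [0, 0, 0.017], "twist": [0, 0, 0], "grip": 0.2}, {"travel": [0, 0, 0], "twist": [0, 0, 0], "grip": 0.2}, {"travel": [0, 0, 0], "twist": [0, 0, 0], "grip": 0.2}, {"travel": [0, 0, 0], "twist": [0, 0, 0], "grip": 0.2}]'

```text
time: 6.65
ee_pos: [0.5227, 0.0009, 0.0676]
ee_rot: [-0.461, 0.888, -0.0, 0.0]
wrist_force: [0.2, -0.5, -1.8]
width: 0.0284
gripper_force: 40.4
```

```bash
python3 - <<'E'
from h import *
s=ctrl.sense();d=ctrl.read_camera('wrist');s2=ctrl.sense();print(s['ee_pos'],s2['ee_pos'],s['ee_rot'],s['wrist_force'])
cv2.imwrite('pics/w4.png',d['img'])
R,t=wristRt(d,s)
pr=lambda X:(lambda c:c[:,:2]/c[:,2:]*d['fx']+[d['cx'],d['cy']])(np.atleast_2d(X)@R.T+t)
a=-2.185;A=np.array([(.049,0),(.068,.022),(.068,-.022),(.164,.022),(.183,0),(.164,-.022)])
W=A@np.array([[np.cos(a),np.sin(a)],[-np.sin(a),np.cos(a)]])+[.5902,.096]
print('pins predicted',np.round(pr(np.c_[W,np.full(6,.037)]),0).tolist())
E
```

```text
[0.52271372 0.000869   0.06760928] [0.52274544 0.0007863  0.06769764] [-4.60676136e-01  8.87568265e-01 -7.13042494e-05  2.61554880e-04] [ 0.24601098 -0.49412459 -1.77272095]
pins predicted [[277.0, 333.0], [244.0, 309.0], [311.0, 309.0], [239.0, 163.0], [277.0, 129.0], [316.0, 163.0]]
```

View pics/w4.png

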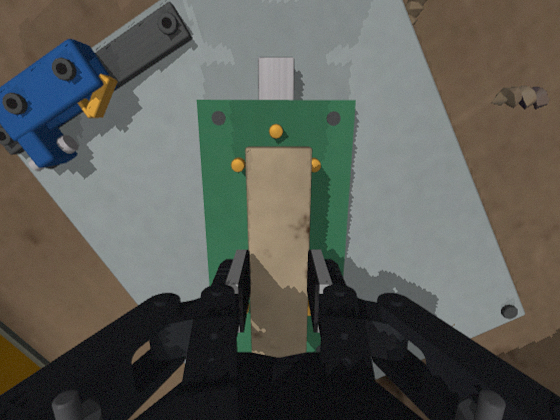

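Wrist view: blank in hand, pixels (247–311, 148–355). The free-end pin is at (276,131) and the side pins at (237,165) and (316,166). The brass catch at (97,97) and stop screw at (65,145) are also visible.

```bash
python3 - <<'E'
from h import *
s=ctrl.sense();d=ctrl.read_camera('wrist');img=d['img'];R,t=wristRt(d,s)
M=Ro.from_quat(s['ee_rot']).as_matrix();tool=lambda X:np.round((X-s['ee_pos'])@M*1000,1)
z=s['ee_pos'][2]+.0063
print('blank corners',tool(ray(d,[(247,149),(311,149),(307,355),(251,355)],z,R,t)).tolist())
hsv=cv2.cvtColor(img,cv2.COLOR_BGR2HSV)
m=((hsv[...,0]>10)&(hsv[...,0]<28)&(hsv[...,1]>170)&(hsv[...,2]>120)).astype(np.uint8);m[:,:200]=0;m[:,350:]=0
n,l,st,c=cv2.connectedComponentsWithStats(m)
for k in range(1,n):
    if st[k,4]>30: print(st[k],c[k],tool(ray(d,c[k],.0365,R,t)))
g=cv2.cvtColor(img,cv2.COLOR_BGR2GRAY)
print('col279 far',g[138:158,279],'near',g[340:372,279]);print('plate end v',hsv[95:106,220,0])
print(tool(ray(d,[(198,100),(355,100)],.028,R,t)).tolist())
print(tool(np.array([[.5902,.096,.028]])))
E
```

```text
blank corners [[58.5, -13.7, -6.3], [58.5, 14.7, -6.3], [-52.2, 15.8, -6.3], [-52.2, -14.8, -6.3]]
[270 125  13  13 132] [275.64393939 130.90909091] [[65.1 -1.3 31.2]]
[232 158  12  14 122] [237.45081967 164.85245902] [[ 46.3 -23.2  31.2]]
[312 159   8   9  55] [314.85454545 162.72727273] [[47.5 21.1 31.2]]
col279 far [ 50  54  52  56  53  56  73  82  78  93 133 146 145 146 147 146 147 142
 139 143] near [90 88 91 92 83 87 85 85 80 80 87 85 88 84 86 88 82 56 23 17 15 21 11 26
 20 26 30 15 19 22 20 22]
plate end v [ 90  86  85 100  75  74  72  72  71  73  72]
[[81.8, -45.3, 39.7], [81.8, 43.7, 39.6]]
[[-116.7   -0.3   39.7]]
```

>>> jog_arm --rows '[{"travel": [-0.0007, -0.0015, 0.01], "twist": [0, 0, 0], "grip": 0.2}, {"travel": [0, 0, 0.01], "twist": [0, 0, 0], "grip": 0.2}, {"travel": [0, 0, 0.008], "twist": [0, 0, 0], "grip": 0.2}, {"travel": [0, 0, 0.005], "twist": [0, 0, 0], "grip": 0.2}, {"travel": [0, 0, 0.003], "twist": [0, 0, 0], "grip": 0.2}, {"travel": [0, 0, 0.001], "twist": [0, 0, 0], "grip": 0.2}, {"travel": [0, 0, 0], "twist": [0, 0, 0], "grip": 0.2}, {"travel": [0, 0, 0], "twist": [0, 0, 0], "grip": 0.2}]'

```text
time: 7.75
ee_pos: [0.5243, 0.0003, 0.0305]
ee_rot: [-0.46, 0.888, -0.0, 0.0]
wrist_force: [0.0, -0.9, -1.9]
width: 0.0288
gripper_force: 40.4
```

>>> jog_arm --rows '[{"travel": [0, 0, 0], "twist": [0, 0, 0], "grip": 0.6}, {"travel": [0, 0, 0], "twist": [0, 0, 0], "grip": 0.6}, {"travel": [0, 0, 0], "twist": [0, 0, 0], "grip": 0.8}, {"travel": [0, 0, 0], "twist": [0, 0, 0], "grip": 0.8}, {"travel": [0, 0, -0.02], "twist": [0, 0, 0], "grip": 0.8}, {"travel": [0, 0, -0.03], "twist": [0, 0, 0], "grip": 0.8}, {"travel": [0, 0, -0.03], "twist": [0, 0, 0], "grip": 0.8}, {"travel": [0, 0, 0], "twist": [0, 0, 0], "grip": 0.8}]'

```text
time: 8.75
ee_pos: [0.5255, 0.0005, 0.1123]
ee_rot: [-0.46, 0.888, -0.001, 0.002]
wrist_force: [-0.5, 0.7, -0.2]
width: 0.0683
gripper_force: 0.0
```

>>> jog_arm --rows '[{"travel": [0, 0, -0.02], "twist": [0, 0, 0], "grip": 0.3}, {"travel": [0, 0, 0], "twist": [0, 0, 0], "grip": 0}, {"travel": [0, 0, 0], "twist": [0, 0, 0], "grip": 0}, {"travel": [0, 0, 0], "twist": [0, 0, 0], "grip": 0}]'

```text
time: 9.25
ee_pos: [0.5236, 0.0002, 0.1293]
ee_rot: [-0.461, 0.888, 0.0, -0.001]
wrist_force: [0.3, -0.2, 0.2]
width: 0.0004
gripper_force: 0.0
```

```bash
python3 - <<'E'
from h import *
np.set_printoptions(precision=4,suppress=True)
s=ctrl.sense();d=ctrl.read_camera('wrist');img=d['img'];print(s['ee_pos'],s['wrist_force'],s['width'])
cv2.imwrite('pics/w5.png',img);R,t=wristRt(d,s)
hsv=cv2.cvtColor(img,cv2.COLOR_BGR2HSV)
m=((hsv[...,0]>10)&(hsv[...,0]<28)&(hsv[...,1]>170)&(hsv[...,2]>120)).astype(np.uint8)
n,l,st,c=cv2.connectedComponentsWithStats(m)
for k in range(1,n):
    if st[k,4]>20: print(st[k],c[k],ray(d,c[k],.0365,R,t))
E
```

```text
[0.5236 0.0002 0.1293] [ 0.2855 -0.205   0.2172] 0.000439537369061519
[132  87  23  32 205] [143.9512 105.1561] [[ 0.557  -0.1232  0.0365]]
[273 124  10  10  67] [277.7761 128.6716] [[ 0.4863 -0.0529  0.0365]]
[245 149   9  11  66] [249.1818 153.9242] [[ 0.515  -0.0502  0.0365]]
[301 149  10  10  69] [305.8116 153.8986] [[ 0.4795 -0.0252  0.0365]]
[  0 257  49  44 546] [ 23.8242 278.8388] [[ 0.7386 -0.0769  0.0365]]
```

View pics/w5.png

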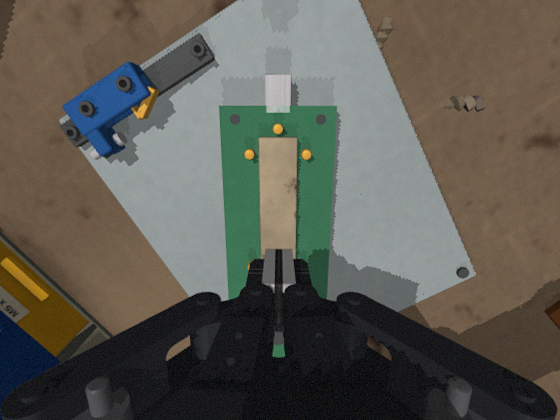

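The blank lies flat in the pocket: bar at u 260–297, midway between the side pins at (249,154) and (306,154), with its far end at v 138, clear of the end pin at (278,129). Next I go behind the plate's trailing side with the fingers shut.

```bash
cat >> h.py <<'E'
P=np.array([.590,.096])
def pl(x,y,th):
    return P+x*np.array([np.cos(th),np.sin(th)])+y*np.array([-np.sin(th),np.cos(th)])
def jogf(s):
    "TCP in polar about pivot; push force (N) square to plate side for tool heading"
    y=Ro.from_quat(s['ee_rot']).as_matrix()[:,1];th=np.arctan2(y[1],y[0])-np.pi+np.pi/2-np.pi/1*0
    th=np.arctan2(y[1],y[0])+np.pi/2-2*np.pi
    ex=np.array([np.cos(th),np.sin(th)]);ey=np.array([-ex[1],ex[0]]);r=np.array(s['ee_pos'][:2])-P
    return th,r@ex,r@ey,-np.array(s['wrist_force'][:2])@ey,s['wrist_force']
E
python3 - <<'E'
from h import *
th=-2.182
print(jogf(ctrl.sense()))
q=pl(.16,-.075,th);print(q);plan([*q,.06],th-np.pi/2+2*np.pi,4)
d=ctrl.read_camera('top')
for n in('swing_plate','stop_bracket'):print(ctrl.look_for('top',n)[:1])
E
```

```text
(np.float64(-2.1844383929915843), np.float64(0.11647156405834462), np.float64(0.0009269389623778841), np.float64(0.23791406641768256), array([-0.24730272,  0.06204788, -0.56737646]))
[0.43676158 0.00800576]
total tool travel now [0.0437 0.0755 0.0696] twist [ 0.06 -0.04 -0.14]
[0.0109, 0.0189, 0.0174] [0.02, -0.01, -0.03]
[0.0109, 0.0189, 0.0174] [0.02, -0.01, -0.03]
[0.0109, 0.0189, 0.0174] [0.02, -0.01, -0.03]
[0.0109, 0.0189, 0.0174] [0.02, -0.01, -0.03]
[{'box': [243.4, 154.4, 314.2, 233.6], 'p': 0.56}]
[{'box': [397.5, 138.9, 453.1, 181.1], 'p': 0.69}]
```

>>> jog_arm --rows '[{"travel": [0.022, 0.038, 0], "twist": [0, 0, 0], "grip": 0}, {"travel": [0.022, 0.038, 0.01], "twist": [0, 0, 0], "grip": 0}, {"travel": [0, 0, 0.035], "twist": [0, 0, 0], "grip": 0}, {"travel": [0, 0, 0.035], "twist": [0, 0, 0], "grip": 0}, {"travel": [0, 0, 0.025], "twist": [0, 0, 0], "grip": 0}, {"travel": [0, 0, 0.009], "twist": [0, 0, 0], "grip": 0}, {"travel": [0, 0, 0], "twist": [0, 0, 0], "grip": 0}, {"travel": [0, 0, 0], "twist": [0, 0, 0], "grip": 0}]'

```text
time: 10.45
ee_pos: [0.4372, 0.0082, 0.017]
ee_rot: [-0.46, 0.888, -0.0, 0.001]
wrist_force: [0.2, 0.3, 0.7]
width: -0.0002
gripper_force: 0.0
```

```bash
python3 - <<'E'
from h import *
s=ctrl.sense();print(s['time'],s['ee_pos'],jogf(s),s['joints'])
E
```

```text
10.45 [0.43721476 0.00815272 0.0170226 ] (np.float64(-2.1845140557403884), np.float64(0.1598069161642081), np.float64(-0.07431166209579103), np.float64(0.029669638468573598), array([0.16255814, 0.28227113, 0.71245805])) [ 0.22759453  0.5830459  -0.44186845  2.23127625  0.58899112  0.43805587
  1.83556845]
```

>>> jog_arm --rows '[{"travel": [0, -0.003, 0.002], "twist": [0, 0, 0], "grip": 0}, {"travel": [0, -0.003, 0], "twist": [0, 0, 0], "grip": 0}, {"travel": [0, -0.003, 0], "twist": [0, 0, 0], "grip": 0}, {"travel": [0, -0.003, 0], "twist": [0, 0, 0], "grip": 0}, {"travel": [0, -0.002, 0], "twist": [0, 0, 0], "grip": 0}, {"travel": [0, -0.002, 0], "twist": [0, 0, 0], "grip": 0}, {"travel": [0, -0.002, 0], "twist": [0, 0, 0], "grip": 0}, {"travel": [0, -0.002, 0], "twist": [0, 0, 0], "grip": 0}]'

```text
time: 11.45
ee_pos: [0.4526, -0.0035, 0.0142]
ee_rot: [-0.461, 0.888, 0.0, -0.0]
wrist_force: [-2.4, 0.5, 0.8]
width: -0.0002
gripper_force: 0.6
```

```bash
python3 - <<'E'
from h import *
s=ctrl.sense();print(s['time'],s['ee_pos'],jogf(s))
E
```

```text
11.45 [ 0.45264855 -0.00345581  0.01418929] (np.float64(-2.1843092467035508), np.float64(0.16039728473630446), np.float64(-0.05504172591091119), np.float64(2.242425542449798), array([-2.39308919,  0.49633713,  0.75792038]))
```

>>> jog_arm --rows '[{"travel": [0.0011, -0.0032, 0], "twist": [0, 0, -1.146], "grip": 0}, {"travel": [0.0011, -0.0032, 0], "twist": [0, 0, -1.146], "grip": 0}, {"travel": [0.0011, -0.0032, 0], "twist": [0, 0, -1.146], "grip": 0}, {"travel": [0.0011, -0.0032, 0], "twist": [0, 0, -1.146], "grip": 0}, {"travel": [0.0011, -0.0032, 0], "twist": [0, 0, -1.146], "grip": 0}, {"travel": [0.0011, -0.0032, 0], "twist": [0, 0, -1.146], "grip": 0}, {"travel": [0.0011, -0.0032, 0], "twist": [0, 0, -1.146], "grip": 0}, {"travel": [0.0011, -0.0032, 0], "twist": [0, 0, -1.146], "grip": 0}]'

```text
time: 12.45
ee_pos: [0.4705, -0.0244, 0.0143]
ee_rot: [-0.53, 0.848, 0.0, -0.0]
wrist_force: [-0.7, -0.4, -1.0]
width: 0.0004
gripper_force: 0.5
```

```bash
python3 - <<'E'
from h import *
s=ctrl.sense();print(s['time'],s['ee_pos'],jogf(s))
E
```

```text
12.45 [ 0.47047677 -0.02439816  0.01426495] (np.float64(-2.023245903564085), np.float64(0.16053553214627697), np.float64(-0.05486221124336197), np.float64(0.42770040468806847), array([-0.67864046, -0.41781124, -0.98061169]))
```

>>> jog_arm --rows '[{"travel": [0.0011, -0.0032, 0], "twist": [0, 0, -1.146], "grip": 0}, {"travel": [0.0011, -0.0032, 0], "twist": [0, 0, -1.146], "grip": 0}, {"travel": [0.0011, -0.0032, 0], "twist": [0, 0, -1.146], "grip": 0}, {"travel": [0.0011, -0.0032, 0], "twist": [0, 0, -1.146], "grip": 0}, {"travel": [0.0011, -0.0032, 0], "twist": [0, 0, -1.146], "grip": 0}, {"travel": [0.0006, -0.0016, 0], "twist": [0, 0, -0.573], "grip": 0}, {"travel": [0, 0, 0], "twist": [0, 0, 0], "grip": 0}]'

```text
time: 13.32
ee_pos: [0.4844, -0.0369, 0.0143]
ee_rot: [-0.576, 0.818, -0.0, 0.0]
wrist_force: [-0.9, -0.5, -0.6]
width: 0.0005
gripper_force: 0.0
```

```bash
python3 - <<'E'
from h import *
s=ctrl.sense();d=ctrl.read_camera('wrist');cv2.imwrite('pics/w6.png',d['img'])
print(s['time'],s['ee_pos'],jogf(s))
E
```

```text
13.325 [ 0.48438661 -0.0368838   0.01432934] (np.float64(-1.9146466539572167), np.float64(0.1607090791157029), np.float64(-0.054634108777204315), np.float64(0.6522786656221103), array([-0.8712958 , -0.49839044, -0.58226863]))
```

View pics/w6.png

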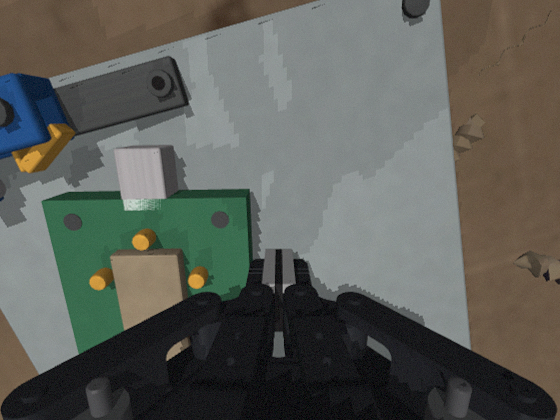

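The tongue's leading edge is at (117,170) and the catch's corner at (73,135), so about 20 mm remain to contact. The blank is still in the pocket at (112–185, 250).

>>> jog_arm --rows '[{"travel": [0.0006, -0.0016, 0], "twist": [0, 0, -0.573], "grip": 0}, {"travel": [0.0006, -0.0016, 0], "twist": [0, 0, -0.573], "grip": 0}, {"travel": [0.0006, -0.0016, 0], "twist": [0, 0, -0.573], "grip": 0}, {"travel": [0.0006, -0.0016, 0], "twist": [0, 0, -0.573], "grip": 0}, {"travel": [0.0005, -0.0016, 0], "twist": [0, 0, -0.573], "grip": 0}, {"travel": [0.0005, -0.0016, 0], "twist": [0, 0, -0.573], "grip": 0}, {"travel": [0.0005, -0.0016, 0], "twist": [0, 0, -0.573], "grip": 0}]'

```text
time: 14.25
ee_pos: [0.4936, -0.0441, 0.0143]
ee_rot: [-0.604, 0.797, -0.0, -0.0]
wrist_force: [-0.3, 1.0, -0.6]
width: 0.0
gripper_force: 0.6
```

>>> jog_arm --rows '[{"travel": [0.0003, -0.0008, 0], "twist": [0, 0, -0.286], "grip": 0}, {"travel": [0.0003, -0.0008, 0], "twist": [0, 0, -0.286], "grip": 0}, {"travel": [0.0003, -0.0008, 0], "twist": [0, 0, -0.286], "grip": 0}, {"travel": [0.0003, -0.0008, 0], "twist": [0, 0, -0.286], "grip": 0}]'

```text
time: 14.75
ee_pos: [0.4963, -0.046, 0.0143]
ee_rot: [-0.612, 0.791, -0.0, -0.0]
wrist_force: [-1.2, 0.4, -0.1]
width: 0.0002
gripper_force: 0.5
```

```bash
python3 - <<'E'
from h import *
s=ctrl.sense()
print(s['time'],s['ee_pos'],jogf(s))
E
```

```text
14.75 [ 0.49631759 -0.045972    0.01427968] (np.float64(-1.8241640011467393), np.float64(0.16092231711648033), np.float64(-0.055103993937656116), np.float64(1.275179811041979), array([-1.22485792,  0.35675831, -0.06632067]))
```

>>> jog_arm --rows '[{"travel": [0.0002, -0.0006, 0], "twist": [0, 0, -0.215], "grip": 0}, {"travel": [0.0002, -0.0006, 0], "twist": [0, 0, -0.215], "grip": 0}, {"travel": [0.0002, -0.0006, 0], "twist": [0, 0, -0.215], "grip": 0}, {"travel": [0.0002, -0.0006, 0], "twist": [0, 0, -0.215], "grip": 0}, {"travel": [0.0002, -0.0006, 0], "twist": [0, 0, -0.215], "grip": 0}]'

```text
time: 15.38
ee_pos: [0.499, -0.0476, 0.0143]
ee_rot: [-0.619, 0.785, -0.0, 0.0]
wrist_force: [-1.5, 1.1, -0.4]
width: 0.0
gripper_force: 0.6
```

>>> jog_arm --rows '[{"travel": [0.0002, -0.0006, 0], "twist": [0, 0, -0.215], "grip": 0}, {"travel": [0.0002, -0.0006, 0], "twist": [0, 0, -0.215], "grip": 0}, {"travel": [0.0002, -0.0006, 0], "twist": [0, 0, -0.215], "grip": 0}, {"travel": [0.0002, -0.0006, 0], "twist": [0, 0, -0.215], "grip": 0}]'

```text
time: 15.88
ee_pos: [0.5011, -0.049, 0.0143]
ee_rot: [-0.625, 0.78, 0.0, -0.0]
wrist_force: [-0.8, -0.4, 0.0]
width: -0.0003
gripper_force: 0.6
```

>>> jog_arm --rows '[{"travel": [0.0002, -0.0006, 0], "twist": [0, 0, -0.215], "grip": 0}, {"travel": [0.0002, -0.0006, 0], "twist": [0, 0, -0.215], "grip": 0}]'

```text
time: 16.12
ee_pos: [0.5022, -0.0496, 0.0143]
ee_rot: [-0.628, 0.778, 0.0, -0.0]
wrist_force: [-1.4, 0.1, 1.4]
width: -0.0001
gripper_force: 0.8
```

>>> jog_arm --rows '[{"travel": [0.0002, -0.0005, 0], "twist": [0, 0, -0.17], "grip": 0}, {"travel": [0.0002, -0.0005, 0], "twist": [0, 0, -0.17], "grip": 0}, {"travel": [0.0002, -0.0005, 0], "twist": [0, 0, -0.17], "grip": 0}, {"travel": [0.0002, -0.0005, 0], "twist": [0, 0, -0.17], "grip": 0}]'

```text
time: 16.62
ee_pos: [0.5036, -0.0505, 0.0142]
ee_rot: [-0.633, 0.774, 0.0, -0.0]
wrist_force: [-3.1, 2.7, -0.1]
width: -0.0002
gripper_force: 2.0
```

>>> jog_arm --rows '[{"travel": [0.0002, -0.0005, 0], "twist": [0, 0, -0.17], "grip": 0}, {"travel": [0.0002, -0.0005, 0], "twist": [0, 0, -0.17], "grip": 0}, {"travel": [0.0002, -0.0005, 0], "twist": [0, 0, -0.17], "grip": 0}]'

```text
time: 17.0
ee_pos: [0.5051, -0.0516, 0.0142]
ee_rot: [-0.636, 0.771, 0.0, -0.0]
wrist_force: [-4.8, 2.4, -0.6]
width: -0.0001
gripper_force: 2.2
```

>>> jog_arm --rows '[{"travel": [0.0002, -0.0005, 0], "twist": [0, 0, -0.17], "grip": 0}, {"travel": [0.0002, -0.0005, 0], "twist": [0, 0, -0.17], "grip": 0}, {"travel": [0.0002, -0.0005, 0], "twist": [0, 0, -0.17], "grip": 0}]'

```text
time: 17.38
ee_pos: [0.5065, -0.0525, 0.0142]
ee_rot: [-0.64, 0.769, 0.0, -0.0]
wrist_force: [-4.0, 3.1, -0.8]
width: 0.0001
gripper_force: 2.4
```

>>> jog_arm --rows '[{"travel": [0.0001, -0.0004, 0], "twist": [0, 0, -0.14], "grip": 0}, {"travel": [0.0001, -0.0004, 0], "twist": [0, 0, -0.14], "grip": 0}, {"travel": [0.0001, -0.0004, 0], "twist": [0, 0, -0.14], "grip": 0}]'

```text
time: 17.75
ee_pos: [0.5074, -0.053, 0.0142]
ee_rot: [-0.643, 0.766, 0.0, -0.0]
wrist_force: [-5.9, 3.3, -0.2]
width: 0.0001
gripper_force: 2.7
```

>>> jog_arm --rows '[{"travel": [0.0001, -0.0004, 0], "twist": [0, 0, -0.14], "grip": 0}, {"travel": [0.0001, -0.0004, 0], "twist": [0, 0, -0.14], "grip": 0}, {"travel": [0.0001, -0.0004, 0], "twist": [0, 0, -0.14], "grip": 0}]'

```text
time: 18.12
ee_pos: [0.5083, -0.0536, 0.0142]
ee_rot: [-0.645, 0.764, 0.0, -0.0]
wrist_force: [-5.3, 2.4, 0.1]
width: -0.0
gripper_force: 3.0
```

>>> jog_arm --rows '[{"travel": [0.0001, -0.0004, 0], "twist": [0, 0, -0.14], "grip": 0}, {"travel": [0.0001, -0.0004, 0], "twist": [0, 0, -0.14], "grip": 0}, {"travel": [0.0001, -0.0004, 0], "twist": [0, 0, -0.14], "grip": 0}]'

```text
time: 18.5
ee_pos: [0.5104, -0.0545, 0.0144]
ee_rot: [-0.648, 0.762, -0.0, 0.0]
wrist_force: [-2.2, -0.3, 1.3]
width: 0.0001
gripper_force: 1.2
```

```bash
python3 - <<'E'
from h import *
s=ctrl.sense()
print(s['time'],s['ee_pos'],jogf(s))
E
```

```text
18.5 [ 0.51037305 -0.05446424  0.01438776] (np.float64(-1.7318823738218239), np.float64(0.16128767455435358), np.float64(-0.05446307142965082), np.float64(2.086441532767987), array([-2.16361301, -0.30650631,  1.26877193]))
```

The force dropped from about 6 to 2 N with a small jump forward, so the catch has snapped. I'm creeping to the stop now.

>>> jog_arm --rows '[{"travel": [0.0001, -0.0002, 0], "twist": [0, 0, -0.07], "grip": 0}, {"travel": [0.0001, -0.0002, 0], "twist": [0, 0, -0.07], "grip": 0}, {"travel": [0, -0.0002, 0], "twist": [0, 0, -0.07], "grip": 0}, {"travel": [0, 0, 0], "twist": [0, 0, 0], "grip": 0}]'

```text
time: 19.0
ee_pos: [0.5106, -0.0545, 0.0143]
ee_rot: [-0.649, 0.76, -0.0, -0.0]
wrist_force: [-1.6, -0.0, 0.3]
width: -0.0001
gripper_force: 1.1
```

>>> jog_arm --rows '[{"travel": [0.0001, -0.0002, 0], "twist": [0, 0, -0.07], "grip": 0}, {"travel": [0, -0.0002, 0], "twist": [0, 0, -0.07], "grip": 0}, {"travel": [0, 0, 0], "twist": [0, 0, 0], "grip": 0}]'

```text
time: 19.38
ee_pos: [0.511, -0.0546, 0.0143]
ee_rot: [-0.65, 0.76, -0.0, -0.0]
wrist_force: [-3.5, -0.6, 0.2]
width: -0.0002
gripper_force: 1.2
```

>>> jog_arm --rows '[{"travel": [0, -0.0002, 0], "twist": [0, 0, -0.05], "grip": 0}, {"travel": [0, -0.0002, 0], "twist": [0, 0, -0.05], "grip": 0}, {"travel": [0, 0, 0], "twist": [0, 0, 0], "grip": 0}]'

```text
time: 19.75
ee_pos: [0.5114, -0.0546, 0.0143]
ee_rot: [-0.651, 0.759, -0.0, -0.0]
wrist_force: [-1.9, -0.1, -0.2]
width: 0.0
gripper_force: 1.1
```

>>> jog_arm --rows '[{"travel": [0, -0.0002, 0], "twist": [0, 0, -0.05], "grip": 0}, {"travel": [0, -0.0002, 0], "twist": [0, 0, -0.05], "grip": 0}, {"travel": [0, 0, 0], "twist": [0, 0, 0], "grip": 0}]'

```text
time: 20.12
ee_pos: [0.5118, -0.0546, 0.0143]
ee_rot: [-0.652, 0.758, 0.0, -0.0]
wrist_force: [-1.1, -1.6, 0.2]
width: -0.0003
gripper_force: 1.1
```

>>> jog_arm --rows '[{"travel": [0, -0.0002, 0], "twist": [0, 0, -0.05], "grip": 0}, {"travel": [0, -0.0002, 0], "twist": [0, 0, -0.05], "grip": 0}, {"travel": [0, 0, 0], "twist": [0, 0, 0], "grip": 0}]'

```text
time: 20.5
ee_pos: [0.5122, -0.0547, 0.0143]
ee_rot: [-0.652, 0.758, -0.0, 0.0]
wrist_force: [-2.9, -0.2, 0.2]
width: -0.0003
gripper_force: 1.2
```

>>> jog_arm --rows '[{"travel": [0, -0.0002, 0], "twist": [0, 0, -0.05], "grip": 0}, {"travel": [0, -0.0002, 0], "twist": [0, 0, -0.05], "grip": 0}, {"travel": [0, 0, 0], "twist": [0, 0, 0], "grip": 0}]'

```text
time: 20.88
ee_pos: [0.5127, -0.0548, 0.0143]
ee_rot: [-0.653, 0.757, -0.0, 0.0]
wrist_force: [-2.7, -0.4, 0.2]
width: 0.0003
gripper_force: 1.2
```

>>> jog_arm --rows '[{"travel": [0, -0.0002, 0], "twist": [0, 0, -0.05], "grip": 0}, {"travel": [0, 0, 0], "twist": [0, 0, 0], "grip": 0}]'

```text
time: 21.12
ee_pos: [0.5128, -0.0548, 0.0143]
ee_rot: [-0.653, 0.757, -0.0, 0.0]
wrist_force: [-2.2, -0.7, 0.5]
width: -0.0004
gripper_force: 1.2
```

>>> jog_arm --rows '[{"travel": [0, -0.0002, 0], "twist": [0, 0, -0.06], "grip": 0}, {"travel": [0, -0.0002, 0], "twist": [0, 0, -0.06], "grip": 0}, {"travel": [0, 0, 0], "twist": [0, 0, 0], "grip": 0}]'

```text
time: 21.5
ee_pos: [0.5132, -0.0549, 0.0143]
ee_rot: [-0.654, 0.756, -0.0, -0.0]
wrist_force: [-2.4, -1.7, 0.2]
width: -0.0002
gripper_force: 1.2
```

>>> jog_arm --rows '[{"travel": [0, -0.0002, 0], "twist": [0, 0, -0.06], "grip": 0}, {"travel": [0, -0.0002, 0], "twist": [0, 0, -0.06], "grip": 0}, {"travel": [0, 0, 0], "twist": [0, 0, 0], "grip": 0}]'

```text
time: 21.88
ee_pos: [0.5136, -0.0549, 0.0143]
ee_rot: [-0.655, 0.756, 0.0, 0.0]
wrist_force: [-2.9, 0.1, 0.3]
width: -0.0002
gripper_force: 1.2
```

```bash
python3 - <<'E'
from h import *
s=ctrl.sense()
print(s['time'],s['ee_pos'],jogf(s))
E
```

```text
21.875 [ 0.51362317 -0.05489867  0.01427454] (np.float64(-1.7133679646898816), np.float64(0.16021994461981476), np.float64(-0.05416083845170329), np.float64(2.917613558926957), array([-2.92872162,  0.13095399,  0.25550117]))
```

```bash
python3 - <<'E'
from h import *
d=ctrl.read_camera('wrist');cv2.imwrite('pics/w7.png',cv2.resize(d['img'][60:320,0:300],None,fx=2,fy=2))
E
```

```text
(no output)
```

View pics/w7.png

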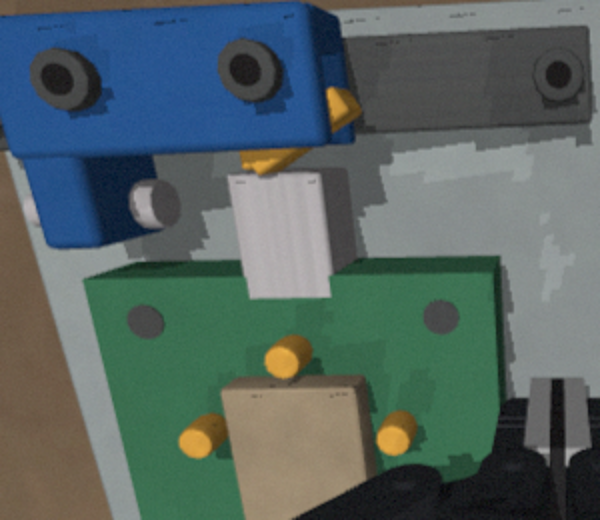

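The tongue (228–330, 175–295) is still riding on the catch, whose tip shows at (275,160). Its leading edge is about 12 mm short of the stop screw at (178,205). So the catch hasn't snapped yet and I keep pushing. The blank is still between its pins.

>>> jog_arm --rows '[{"travel": [0.0001, -0.0004, 0], "twist": [0, 0, -0.143], "grip": 0}, {"travel": [0.0001, -0.0004, 0], "twist": [0, 0, -0.143], "grip": 0}, {"travel": [0.0002, -0.0004, 0], "twist": [0, 0, -0.143], "grip": 0}, {"travel": [0.0001, -0.0004, 0], "twist": [0, 0, -0.143], "grip": 0}, {"travel": [0.0002, -0.0004, 0], "twist": [0, 0, -0.143], "grip": 0}, {"travel": [0.0001, -0.0004, 0], "twist": [0, 0, -0.143], "grip": 0}]'

```text
time: 22.68
ee_pos: [0.5159, -0.056, 0.0143]
ee_rot: [-0.661, 0.751, 0.0, -0.0]
wrist_force: [-3.1, -1.4, 0.5]
width: -0.0001
gripper_force: 1.4
```

>>> jog_arm --rows '[{"travel": [0.0001, -0.0003, 0], "twist": [0, 0, -0.1], "grip": 0}, {"travel": [0.0001, -0.0003, 0], "twist": [0, 0, -0.1], "grip": 0}, {"travel": [0.0001, -0.0003, 0], "twist": [0, 0, -0.1], "grip": 0}, {"travel": [0.0001, -0.0003, 0], "twist": [0, 0, -0.1], "grip": 0}, {"travel": [0, 0, 0], "twist": [0, 0, 0], "grip": 0}]'

```text
time: 23.3
ee_pos: [0.5171, -0.0566, 0.0143]
ee_rot: [-0.663, 0.748, -0.0, 0.0]
wrist_force: [-2.1, -0.6, 0.7]
width: 0.0001
gripper_force: 1.2
```

```bash
python3 - <<'E'
from h import *
s=ctrl.sense()
print(s['time'],s['ee_pos'],jogf(s))
E
```

```text
23.3 [ 0.51710174 -0.05658501  0.0142801 ] (np.float64(-1.6914624472878348), np.float64(0.16025053451054388), np.float64(-0.05400100062600936), np.float64(2.029594282569898), array([-2.12257894, -0.64425051,  0.6582926 ]))
```

>>> jog_arm --rows '[{"travel": [0.0001, -0.0003, 0], "twist": [0, 0, -0.1], "grip": 0}, {"travel": [0.0001, -0.0003, 0], "twist": [0, 0, -0.1], "grip": 0}, {"travel": [0.0001, -0.0003, 0], "twist": [0, 0, -0.1], "grip": 0}, {"travel": [0.0001, -0.0003, 0], "twist": [0, 0, -0.1], "grip": 0}, {"travel": [0, 0, 0], "twist": [0, 0, 0], "grip": 0}]'

```text
time: 23.92
ee_pos: [0.5182, -0.0571, 0.0143]
ee_rot: [-0.666, 0.746, -0.0, 0.0]
wrist_force: [-2.2, 0.2, 0.7]
width: -0.0002
gripper_force: 1.2
```

>>> jog_arm --rows '[{"travel": [0.0001, -0.0002, 0], "twist": [0, 0, -0.07], "grip": 0}, {"travel": [0, -0.0002, 0], "twist": [0, 0, -0.07], "grip": 0}, {"travel": [0.0001, -0.0002, 0], "twist": [0, 0, -0.07], "grip": 0}, {"travel": [0, 0, 0], "twist": [0, 0, 0], "grip": 0}]'

```text
time: 24.42
ee_pos: [0.5188, -0.0574, 0.0143]
ee_rot: [-0.667, 0.745, -0.0, 0.0]
wrist_force: [-2.5, -0.3, -0.1]
width: -0.0001
gripper_force: 1.3
```

>>> jog_arm --rows '[{"travel": [0.0001, -0.0002, 0], "twist": [0, 0, -0.07], "grip": 0}, {"travel": [0, -0.0002, 0], "twist": [0, 0, -0.07], "grip": 0}, {"travel": [0.0001, -0.0002, 0], "twist": [0, 0, -0.07], "grip": 0}, {"travel": [0, 0, 0], "twist": [0, 0, 0], "grip": 0}]'

```text
time: 24.92
ee_pos: [0.5193, -0.0576, 0.0143]
ee_rot: [-0.669, 0.744, 0.0, 0.0]
wrist_force: [-3.0, -0.9, -0.0]
width: -0.0002
gripper_force: 1.3
```

>>> jog_arm --rows '[{"travel": [0.0001, -0.0002, 0], "twist": [0, 0, -0.07], "grip": 0}, {"travel": [0, -0.0002, 0], "twist": [0, 0, -0.07], "grip": 0}, {"travel": [0.0001, -0.0002, 0], "twist": [0, 0, -0.07], "grip": 0}, {"travel": [0, 0, 0], "twist": [0, 0, 0], "grip": 0}]'

```text
time: 25.42
ee_pos: [0.5199, -0.0579, 0.0143]
ee_rot: [-0.67, 0.742, -0.0, 0.0]
wrist_force: [-2.6, -0.9, 0.6]
width: -0.0003
gripper_force: 1.3
```

>>> jog_arm --rows '[{"travel": [0.0001, -0.0002, 0], "twist": [0, 0, -0.07], "grip": 0}, {"travel": [0, -0.0002, 0], "twist": [0, 0, -0.07], "grip": 0}, {"travel": [0.0001, -0.0002, 0], "twist": [0, 0, -0.07], "grip": 0}, {"travel": [0, 0, 0], "twist": [0, 0, 0], "grip": 0}]'

```text
time: 25.92
ee_pos: [0.5205, -0.0581, 0.0143]
ee_rot: [-0.671, 0.741, -0.0, 0.0]
wrist_force: [-2.4, -0.9, -0.3]
width: 0.0001
gripper_force: 1.3
```

```bash
python3 - <<'E'
from h import *
s=ctrl.sense()
print(s['time'],s['ee_pos'],jogf(s))
E
```

```text
25.925 [ 0.52050221 -0.05814585  0.01430124] (np.float64(-1.6697881873025233), np.float64(0.16025968843043456), np.float64(-0.05392327391188265), np.float64(2.254263752589066), array([-2.35464072, -0.89900975, -0.33359446]))
```

>>> jog_arm --rows '[{"travel": [0.0001, -0.0002, 0], "twist": [0, 0, -0.07], "grip": 0}, {"travel": [0, -0.0002, 0], "twist": [0, 0, -0.07], "grip": 0}, {"travel": [0, 0, 0], "twist": [0, 0, 0], "grip": 0}]'

```text
time: 26.3
ee_pos: [0.5208, -0.0584, 0.0143]
ee_rot: [-0.672, 0.74, -0.0, -0.0]
wrist_force: [-2.4, -1.2, -0.0]
width: 0.0003
gripper_force: 1.4
```

>>> jog_arm --rows '[{"travel": [0.0001, -0.0002, 0], "twist": [0, 0, -0.07], "grip": 0}, {"travel": [0, -0.0002, 0], "twist": [0, 0, -0.07], "grip": 0}, {"travel": [0, 0, 0], "twist": [0, 0, 0], "grip": 0}]'

```text
time: 26.68
ee_pos: [0.5212, -0.0585, 0.0143]
ee_rot: [-0.673, 0.74, -0.0, -0.0]
wrist_force: [-3.7, -1.1, 0.5]
width: 0.0001
gripper_force: 1.4
```

>>> jog_arm --rows '[{"travel": [0.0001, -0.0002, 0], "twist": [0, 0, -0.07], "grip": 0}, {"travel": [0, -0.0002, 0], "twist": [0, 0, -0.07], "grip": 0}, {"travel": [0, 0, 0], "twist": [0, 0, 0], "grip": 0}]'

```text
time: 27.05
ee_pos: [0.5224, -0.0583, 0.0144]
ee_rot: [-0.674, 0.739, -0.0, 0.001]
wrist_force: [-0.3, 0.2, 0.6]
width: 0.0
gripper_force: 0.2
```

The catch has now really snapped: force is near 0. Approaching the stop.

>>> jog_arm --rows '[{"travel": [0, -0.0002, 0], "twist": [0, 0, -0.05], "grip": 0}, {"travel": [0, -0.0002, 0], "twist": [0, 0, -0.05], "grip": 0}, {"travel": [0, 0, 0], "twist": [0, 0, 0], "grip": 0}]'

```text
time: 27.42
ee_pos: [0.5224, -0.0583, 0.0144]
ee_rot: [-0.675, 0.738, -0.0, 0.0]
wrist_force: [-1.5, -0.1, 0.2]
width: 0.0001
gripper_force: 0.2
```

>>> jog_arm --rows '[{"travel": [0, -0.0002, 0], "twist": [0, 0, -0.05], "grip": 0}, {"travel": [0, -0.0002, 0], "twist": [0, 0, -0.05], "grip": 0}, {"travel": [0, 0, 0], "twist": [0, 0, 0], "grip": 0}]'

```text
time: 27.8
ee_pos: [0.5224, -0.0586, 0.0143]
ee_rot: [-0.675, 0.738, 0.0, 0.0]
wrist_force: [-1.4, -0.2, 0.5]
width: -0.0
gripper_force: 0.4
```

>>> jog_arm --rows '[{"travel": [0, -0.0002, 0], "twist": [0, 0, -0.05], "grip": 0}, {"travel": [0, -0.0002, 0], "twist": [0, 0, -0.05], "grip": 0}, {"travel": [0, 0, 0], "twist": [0, 0, 0], "grip": 0}]'

```text
time: 28.18
ee_pos: [0.5225, -0.0587, 0.0142]
ee_rot: [-0.676, 0.737, 0.0, -0.0]
wrist_force: [-1.9, 0.5, -0.3]
width: -0.0003
gripper_force: 1.0
```

>>> jog_arm --rows '[{"travel": [0, -0.0002, 0], "twist": [0, 0, 0], "grip": 0}, {"travel": [0, -0.0002, 0], "twist": [0, 0, 0], "grip": 0}, {"travel": [0, 0, 0], "twist": [0, 0, 0], "grip": 0}]'

```text
time: 28.55
ee_pos: [0.5231, -0.0589, 0.0142]
ee_rot: [-0.676, 0.737, 0.0, -0.0]
wrist_force: [-2.2, -0.2, 0.5]
width: 0.0002
gripper_force: 1.2
```

>>> jog_arm --rows '[{"travel": [0, -0.0002, 0], "twist": [0, 0, 0], "grip": 0}, {"travel": [0, -0.0002, 0], "twist": [0, 0, 0], "grip": 0}, {"travel": [0, 0, 0], "twist": [0, 0, 0], "grip": 0}]'

```text
time: 28.92
ee_pos: [0.5235, -0.059, 0.0142]
ee_rot: [-0.676, 0.737, -0.0, -0.0]
wrist_force: [-2.8, 0.1, -0.4]
width: -0.0001
gripper_force: 1.2
```

```bash
python3 - <<'E'
from h import *
s=ctrl.sense()
print(s['time'],s['ee_pos'],jogf(s))
E
```

```text
28.925 [ 0.52353428 -0.05897342  0.01424049] (np.float64(-1.657413333705236), np.float64(0.16014230288077172), np.float64(-0.05280999099343217), np.float64(2.7563860184928295), array([-2.75771518,  0.10414272, -0.36410778]))
```

>>> jog_arm --rows '[{"travel": [0, -0.0002, 0], "twist": [0, 0, -0.05], "grip": 0}, {"travel": [0, -0.0002, 0], "twist": [0, 0, -0.05], "grip": 0}, {"travel": [0, 0, 0], "twist": [0, 0, 0], "grip": 0}]'

```text
time: 29.3
ee_pos: [0.5246, -0.0586, 0.0144]
ee_rot: [-0.677, 0.736, -0.0, 0.0]
wrist_force: [-0.7, -0.4, -0.8]
width: -0.0001
gripper_force: 0.4
```

>>> jog_arm --rows '[{"travel": [0, -0.0002, 0], "twist": [0, 0, -0.05], "grip": 0}, {"travel": [0, 0, 0], "twist": [0, 0, 0], "grip": 0}]'

```text
time: 29.55
ee_pos: [0.5245, -0.0586, 0.0144]
ee_rot: [-0.677, 0.736, -0.0, 0.0]
wrist_force: [-0.8, -0.2, 0.3]
width: 0.0001
gripper_force: 0.3
```

>>> jog_arm --rows '[{"travel": [0, -0.0002, 0], "twist": [0, 0, -0.05], "grip": 0}, {"travel": [0, 0, 0], "twist": [0, 0, 0], "grip": 0}]'

```text
time: 29.8
ee_pos: [0.5245, -0.0587, 0.0143]
ee_rot: [-0.677, 0.736, -0.0, 0.0]
wrist_force: [-0.5, 0.5, -0.7]
width: -0.0002
gripper_force: 0.3
```

>>> jog_arm --rows '[{"travel": [0, -0.0002, 0], "twist": [0, 0, 0], "grip": 0}, {"travel": [0, -0.0002, 0], "twist": [0, 0, 0], "grip": 0}, {"travel": [0, 0, 0], "twist": [0, 0, 0], "grip": 0}]'

```text
time: 30.18
ee_pos: [0.5247, -0.0589, 0.0143]
ee_rot: [-0.677, 0.736, 0.0, -0.0]
wrist_force: [-1.3, 1.3, 0.2]
width: 0.0001
gripper_force: 0.5
```

>>> jog_arm --rows '[{"travel": [0, -0.0002, 0], "twist": [0, 0, 0], "grip": 0}, {"travel": [0, -0.0002, 0], "twist": [0, 0, 0], "grip": 0}, {"travel": [0, 0, 0], "twist": [0, 0, 0], "grip": 0}]'

```text
time: 30.55
ee_pos: [0.5252, -0.059, 0.0143]
ee_rot: [-0.677, 0.736, -0.0, -0.0]
wrist_force: [-2.0, 0.1, 0.5]
width: -0.0004
gripper_force: 0.6
```

>>> jog_arm --rows '[{"travel": [0, -0.0002, 0], "twist": [0, 0, 0], "grip": 0}, {"travel": [0, -0.0002, 0], "twist": [0, 0, 0], "grip": 0}, {"travel": [0, 0, 0], "twist": [0, 0, 0], "grip": 0}]'

```text
time: 30.92
ee_pos: [0.5256, -0.059, 0.0143]
ee_rot: [-0.677, 0.736, -0.0, -0.0]
wrist_force: [-2.1, -0.6, -0.6]
width: 0.0
gripper_force: 0.6
```

>>> jog_arm --rows '[{"travel": [0, -0.0002, 0], "twist": [0, 0, -0.05], "grip": 0}, {"travel": [0, -0.0002, 0], "twist": [0, 0, -0.05], "grip": 0}, {"travel": [0, 0, 0], "twist": [0, 0, 0], "grip": 0}]'

```text
time: 31.3
ee_pos: [0.526, -0.059, 0.0143]
ee_rot: [-0.678, 0.735, -0.0, -0.0]
wrist_force: [-1.1, -0.3, 0.4]
width: -0.0001
gripper_force: 0.6
```

>>> jog_arm --rows '[{"travel": [0, -0.0002, 0], "twist": [0, 0, -0.05], "grip": 0}, {"travel": [0, -0.0002, 0], "twist": [0, 0, -0.05], "grip": 0}, {"travel": [0, 0, 0], "twist": [0, 0, 0], "grip": 0}]'

```text
time: 31.68
ee_pos: [0.5264, -0.059, 0.0143]
ee_rot: [-0.678, 0.735, 0.0, 0.0]
wrist_force: [-0.9, -0.0, 0.3]
width: 0.0001
gripper_force: 0.6
```

>>> jog_arm --rows '[{"travel": [0, -0.0002, 0], "twist": [0, 0, 0], "grip": 0}, {"travel": [0, 0, 0], "twist": [0, 0, 0], "grip": 0}]'

```text
time: 31.92
ee_pos: [0.5265, -0.059, 0.0143]
ee_rot: [-0.678, 0.735, 0.0, -0.0]
wrist_force: [-1.5, -1.1, -0.2]
width: 0.0003
gripper_force: 0.8
```

```bash
python3 - <<'E'
from h import *
s=ctrl.sense()
print(s['time'],s['ee_pos'],jogf(s))
E
```

```text
31.925 [ 0.52651453 -0.05898777  0.01426101] (np.float64(-1.6502143674180676), np.float64(0.15953584815505656), np.float64(-0.05098947451494255), np.float64(1.3767864583324205), array([-1.46673816, -1.07555376, -0.22645203]))
```

>>> jog_arm --rows '[{"travel": [0, -0.0002, 0], "twist": [0, 0, 0], "grip": 0}, {"travel": [0, 0, 0], "twist": [0, 0, 0], "grip": 0}]'

```text
time: 32.17
ee_pos: [0.5266, -0.059, 0.0142]
ee_rot: [-0.678, 0.735, 0.0, -0.0]
wrist_force: [-1.9, -1.1, -0.0]
width: 0.0002
gripper_force: 1.2
```

>>> jog_arm --rows '[{"travel": [0, -0.0002, 0], "twist": [0, 0, 0], "grip": 0}, {"travel": [0, 0, 0], "twist": [0, 0, 0], "grip": 0}]'

```text
time: 32.42
ee_pos: [0.5267, -0.0591, 0.0142]
ee_rot: [-0.678, 0.735, 0.0, -0.0]
wrist_force: [-3.5, 0.4, 0.9]
width: -0.0002
gripper_force: 1.6
```

>>> jog_arm --rows '[{"travel": [0, -0.0002, 0], "twist": [0, 0, 0], "grip": 0}, {"travel": [0, 0, 0], "twist": [0, 0, 0], "grip": 0}]'

```text
time: 32.67
ee_pos: [0.5268, -0.059, 0.0142]
ee_rot: [-0.678, 0.735, 0.0, -0.0]
wrist_force: [-4.2, -0.5, 1.7]
width: -0.0
gripper_force: 2.3
```

On the stop: the force now climbs about 1 N per 0.2 mm while the position holds. Pressing up gently.

>>> jog_arm --rows '[{"travel": [0, -0.0002, 0], "twist": [0, 0, 0], "grip": 0}, {"travel": [0, -0.0002, 0], "twist": [0, 0, 0], "grip": 0}, {"travel": [0, -0.0002, 0], "twist": [0, 0, 0], "grip": 0}, {"travel": [0, 0, 0], "twist": [0, 0, 0], "grip": 0}]'

```text
time: 33.17
ee_pos: [0.5269, -0.059, 0.0141]
ee_rot: [-0.679, 0.735, 0.0, -0.001]
wrist_force: [-5.5, 0.5, 1.6]
width: -0.0002
gripper_force: 3.1
```

>>> jog_arm --rows '[{"travel": [0, -0.0002, 0], "twist": [0, 0, 0], "grip": 0}, {"travel": [0, -0.0002, 0], "twist": [0, 0, 0], "grip": 0}, {"travel": [0, 0, 0], "twist": [0, 0, 0], "grip": 0}]'

```text
time: 33.55
ee_pos: [0.527, -0.0591, 0.0141]
ee_rot: [-0.679, 0.735, 0.001, -0.001]
wrist_force: [-6.1, 0.1, 3.1]
width: -0.0
gripper_force: 3.5
```

```bash
python3 - <<'E'
from h import *
s=ctrl.sense()
print(s['time'],s['ee_pos'],jogf(s),s['gripper_force'])
E
```

```text
33.55 [ 0.52695081 -0.05909066  0.01407502] (np.float64(-1.65007939235859), np.float64(0.15959698139578576), np.float64(-0.05056795408932097), np.float64(6.124066004080713), array([-6.13403162,  0.11746147,  3.11806139])) 3.542736123490613
```

>>> jog_arm --rows '[{"travel": [0, -0.0002, 0], "twist": [0, 0, 0], "grip": 0}, {"travel": [0, -0.0002, 0], "twist": [0, 0, 0], "grip": 0}, {"travel": [0, -0.0002, 0], "twist": [0, 0, 0], "grip": 0}, {"travel": [0, -0.0002, 0], "twist": [0, 0, 0], "grip": 0}, {"travel": [0, 0, 0], "twist": [0, 0, 0], "grip": 0}]'

```text
time: 34.17
ee_pos: [0.527, -0.0592, 0.0139]
ee_rot: [-0.679, 0.735, 0.001, -0.001]
wrist_force: [-8.4, 0.7, 3.5]
width: 0.0002
gripper_force: 4.4
```

>>> jog_arm --rows '[{"travel": [0, -0.0002, 0], "twist": [0, 0, 0], "grip": 0}, {"travel": [0, -0.0002, 0], "twist": [0, 0, 0], "grip": 0}, {"travel": [0, -0.0002, 0], "twist": [0, 0, 0], "grip": 0}, {"travel": [0, 0, 0], "twist": [0, 0, 0], "grip": 0}]'

```text
time: 34.67
ee_pos: [0.527, -0.0592, 0.0138]
ee_rot: [-0.679, 0.735, 0.001, -0.002]
wrist_force: [-9.8, 1.2, 3.1]
width: 0.0001
gripper_force: 5.0
```

```bash
python3 - <<'E'
from h import *
s=ctrl.sense()
print(s['time'],s['ee_pos'],jogf(s),s['gripper_force'])
E
```

```text
34.675 [ 0.52704375 -0.05921432  0.01377982] (np.float64(-1.6498867764224805), np.float64(0.15970317043807242), np.float64(-0.0504962758510616), np.float64(9.83239722537047), array([-9.76760361,  1.2065527 ,  3.14014266])) 5.019661507685669
```

>>> jog_arm --rows '[{"travel": [0, -0.0002, 0], "twist": [0, 0, 0], "grip": 0}, {"travel": [0, -0.0002, 0], "twist": [0, 0, 0], "grip": 0}, {"travel": [0, -0.0002, 0], "twist": [0, 0, 0], "grip": 0}, {"travel": [0, -0.0002, 0], "twist": [0, 0, 0], "grip": 0}, {"travel": [0, 0, 0], "twist": [0, 0, 0], "grip": 0}, {"travel": [0, 0, 0], "twist": [0, 0, 0], "grip": 0}, {"travel": [0, 0, 0], "twist": [0, 0, 0], "grip": 0}]'

```text
time: 35.55
ee_pos: [0.5271, -0.0593, 0.0136]
ee_rot: [-0.679, 0.734, 0.002, -0.002]
wrist_force: [-12.3, -0.1, 4.0]
width: -0.0001
gripper_force: 5.9
```

```bash
python3 - <<'E'
from h import *
s=ctrl.sense();f=[jogf(s)[3]]
for k in range(6):
    d=ctrl.read_camera('wrist');s=ctrl.sense();f.append(jogf(s)[3])
print(s['time'],np.round(f,1),np.mean(f),s['gripper_force'])
cv2.imwrite('pics/w8.png',cv2.resize(d['img'][40:340,0:300],None,fx=2,fy=2))
E
```

```text
35.85 [12.3 11.4 11.5 12.1 10.6 11.6 11.1] 11.497823895560629 5.865384688368067
```

View pics/w8.png

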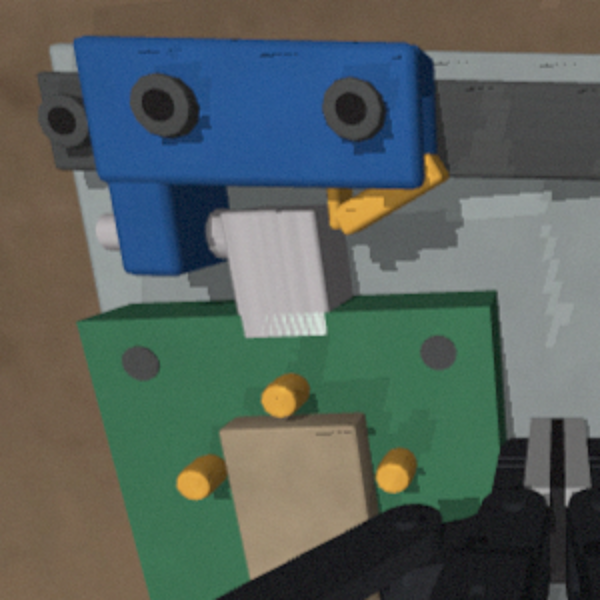

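The tongue is against the stop screw at (220,230) with the catch out behind it at (375,200), and the blank is in its pocket. About 11.5 N of push gives roughly 8 N on the stop. I'll add a slight press, hold, then withdraw.

>>> jog_arm --rows '[{"travel": [0, -0.0002, 0], "twist": [0, 0, 0], "grip": 0}, {"travel": [0, -0.0002, 0], "twist": [0, 0, 0], "grip": 0}, {"travel": [0, 0, 0], "twist": [0, 0, 0], "grip": 0}, {"travel": [0, 0, 0], "twist": [0, 0, 0], "grip": 0}, {"travel": [0, 0, 0], "twist": [0, 0, 0], "grip": 0}, {"travel": [0, 0, 0], "twist": [0, 0, 0], "grip": 0}]'

```text
time: 36.6
ee_pos: [0.5271, -0.0593, 0.0136]
ee_rot: [-0.679, 0.734, 0.002, -0.003]
wrist_force: [-12.9, 1.2, 5.3]
width: 0.0001
gripper_force: 6.3
```

>>> jog_arm --rows '[{"travel": [0, 0.001, 0], "twist": [0, 0, 0], "grip": 0}, {"travel": [0, 0.002, 0], "twist": [0, 0, 0], "grip": 0}, {"travel": [0, 0.005, 0], "twist": [0, 0, 0], "grip": 0}, {"travel": [0, 0.01, 0], "twist": [0, 0, 0], "grip": 0}, {"travel": [0, 0.015, 0], "twist": [0, 0, 0], "grip": 0}, {"travel": [0, 0, -0.03], "twist": [0, 0, 0], "grip": 0}, {"travel": [0, 0, -0.05], "twist": [0, 0, 0], "grip": 0}, {"travel": [0, 0, -0.05], "twist": [0, 0, 0], "grip": 0}]'

```text
time: 37.6
ee_pos: [0.4978, -0.0565, 0.1458]
ee_rot: [-0.679, 0.734, -0.0, 0.0]
wrist_force: [1.1, -0.2, -0.5]
width: -0.0
gripper_force: 0.0
```

>>> jog_arm --rows '[{"travel": [0, 0, 0], "twist": [0, 0, 0], "grip": 0}, {"travel": [0, 0, 0], "twist": [0, 0, 0], "grip": 0}, {"travel": [0, 0, 0], "twist": [0, 0, 0], "grip": 0}, {"travel": [0, 0, 0], "twist": [0, 0, 0], "grip": 0}]'

```text
time: 38.1
ee_pos: [0.4974, -0.0566, 0.1434]
ee_rot: [-0.679, 0.735, 0.001, -0.0]
wrist_force: [-0.1, -1.1, 0.2]
width: -0.0
gripper_force: 0.0
```

```bash
python3 - <<'E'
from h import *
np.set_printoptions(precision=4,suppress=True)
s=ctrl.sense();d=ctrl.read_camera('wrist');img=d['img'];print(s['time'],s['ee_pos'],s['wrist_force']);R,t=wristRt(d,s)
hsv=cv2.cvtColor(img,cv2.COLOR_BGR2HSV)
m=((hsv[...,0]>10)&(hsv[...,0]<28)&(hsv[...,1]>170)&(hsv[...,2]>120)).astype(np.uint8)
n,l,st,c=cv2.connectedComponentsWithStats(m)
for k in range(1,n):
    if st[k,4]>20:
        X=ray(d,c[k],.0365,R,t)[0,:2]-P;print(st[k],X,'polar',np.hypot(*X),np.arctan2(X[1],X[0]))
E
```

```text
38.1 [ 0.4974 -0.0566  0.1434] [-0.0544 -1.1205  0.231 ]
[185 120  28  18 149] [-0.0326 -0.2209] polar 0.22325916462763773 -1.717300810913022
[168 176   9  10  52] [-0.0059 -0.1822] polar 0.18233923078171382 -1.6032248561720528
[197 197   8   9  54] [-0.0269 -0.1627] polar 0.16488642440840676 -1.7346696286175634
[146 199   8   9  50] [ 0.0168 -0.1645] polar 0.16536615956216702 -1.469134199814369
[  0 207   9  23 118] [ 0.1467 -0.1587] polar 0.21611172790803287 -0.8244763441884007
[162 296   7  10  50] [ 0.021  -0.0698] polar 0.07291120745723714 -1.2785478821337075
```

```bash
python3 -c "
from cell import ctrl
print(ctrl.job_done())"
```

```text
the job is handed in; nothing more can be done
None
```

I handed the job in at about 38 s: the blank is in the pocket and the plate is latched behind the catch. It was pressed with about 13 N at the push corner, an estimated 8–10 N on the stop, and the arm is clear. The judge's result was not shown.

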